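# Set out the recording desk: stack the trays and place jar, pen pot and tin

## Task

Turn the blue tray end for end and stack it on the white tray, so that the lugs hold it up instead of letting it nest; once it is stacked, stand the small white jar upright in the middle of the blue tray. Stand the pen pot between the white tray and the button box, straight out from the middle of the white tray's long side and 10 cm from it, centre to centre; and stand the patterned tin straight to the left of the button box (left as seen from the robot, square to the box's own left side), also 10 cm centre to centre. Leave the gold tin lid, the mouse and the stapler where they are, and let go of everything.

Things in the scene. Friction and masses are not known exactly. Their poses are not given: they have to be found in the camera images.
- white_tray: White open tray fixed to the desk, 116 (x) x 64 (y) x 45 mm; origin: centre of underside; yellow mark on the rim at its +x (far) end. Mouth 110 x 58 mm; the foot (lower 27 mm) is 100 x 48. Three lugs 10 mm below the rim: an equal tray set in the same way round nests (18 mm up); turned 180 degrees its foot rests on the lugs, 35 mm up, with 5 mm play each side. May be left or right on the desk.
- blue_tray_mid (a point): Blue loose tray, 110 g, same shape as the white one, yellow mark at its +x end. This point: its centre, 22.5 mm above the underside; x along its length, z up. Grip across its 64 mm width on the upright rim band (upper 18 mm). Floor 3 mm thick, inside 42 mm wide (y), 66 long (x). At the start it lies the same way round as the white tray (within 0.55 rad).
- button_box: Yellow box, fixed, with a green push button in a black ring on top and a small red lamp at its front left corner: 70 (x) x 60 (y) x 30 mm, button top at 42 mm. Origin: centre of underside; x away from the robot, y to its left; yaw within 0.25 rad. Stands on the other side of the desk from the white tray; a landmark only.
- pen_pot_mid (a point): Clear square pen pot, loose, 50 x 50 mm and 80 mm high with 3 mm walls, with four highlighters with black caps fixed in it that stand up to 103 mm above the desk; about 160 g. This point is its centre, 40 mm above its underside; x and y are square to its sides, z up.
- tin_mid (a point): Round open copper-coloured tin with gold dots, loose, 56 mm diameter, 75 mm high, about 90 g. This point is its centre, 37.5 mm above its underside; z up.
- jar_mid (a point): Small round closed white jar with a green cap, loose, 28 mm diameter, 60 mm high, about 50 g. This point is its centre, 30 mm above its underside; z up.
- tin_lid: Gold round lid lying flat, 58 mm diameter, 12 mm high, origin at the centre of its underside. Leave alone.
- mouse: Black computer mouse, 100 x 58 x 34 mm, origin at the centre of its underside. Leave alone.
- stapler: Red and black stapler, 140 x 36 x 51 mm, origin at the centre of its underside. Leave alone.

How it is judged:
On the way:
1. the blue tray stands on the white tray's lugs, turned, with the jar not yet in it (horizontal distance between blue_tray_mid and white_tray below 0.009 m and z of blue_tray_mid in the frame of white_tray between 0.0525 and 0.0625 m and angle between the x axis of blue_tray_mid and the x axis of white_tray, either way round below 0.2 rad and angle between blue_tray_mid's own z axis and vertical below 0.06 rad and horizontal distance between jar_mid and blue_tray_mid above 0.05 m), for 0.2 s.
At the end, for the whole second after the job is handed in: Blue tray level on the white tray's lugs (35 mm up, within 5; 9 mm off centre, 0.2 rad at most); jar upright on its floor within 15 mm along, 12 across; pot and tin upright on the desk, each within 15 mm, along and across, of its place 100 mm beside tray or box; all at rest (horizontal distance between blue_tray_mid and white_tray below 0.009 m and z of blue_tray_mid in the frame of white_tray between 0.0525 and 0.0625 m and angle between the x axis of blue_tray_mid and the x axis of white_tray, either way round below 0.2 rad and angle between blue_tray_mid's own z axis and vertical below 0.06 rad and x of jar_mid in the frame of blue_tray_mid between -0.015 and 0.015 m and y of jar_mid in the frame of blue_tray_mid between -0.012 and 0.012 m and z of jar_mid in the frame of blue_tray_mid between 0.0045 and 0.0165 m and angle between each of jar_mid, pen_pot_mid, tin_mid's own z axis and vertical below 0.1 rad and x of pen_pot_mid in the frame of white_tray between -0.015 and 0.015 m and ((y of button_box in the frame of white_tray above 0 m and y of pen_pot_mid in the frame of white_tray between 0.085 and 0.115 m) or (y of button_box in the frame of white_tray below 0 m and y of pen_pot_mid in the frame of white_tray between -0.115 and -0.085 m)) and height (world z) of pen_pot_mid between 0.035 and 0.045 m and x of tin_mid in the frame of button_box between -0.015 and 0.015 m and y of tin_mid in the frame of button_box between 0.085 and 0.115 m and height (world z) of tin_mid between 0.0325 and 0.0425 m and linear speed of each of blue_tray, pen_pot, tin, jar below 0.02 m/s); the robot touches nothing.
It fails at once if the tin lid is moved by more than 15 mm (distance of tin_lid from where it was at the start of the episode above 0.015 m).
It fails at once if the mouse is moved by more than 15 mm (distance of mouse from where it was at the start of the episode above 0.015 m).
It fails at once if the stapler is moved by more than 15 mm (distance of stapler from where it was at the start of the episode above 0.015 m).
It also fails if it takes over 112 s, if anything falls off the work surface, if the arm or the gripper's body presses on something with over 40 N, if the wrist force passes 120 N, or if a joint passes its speed limit or range.

## Robot

A 7-joint arm with a two-finger parallel gripper is mounted at the origin on the work surface. World frame = base frame: x ahead of the robot, y to its left, z up, the work surface at z = 0. Lengths are in m, angles in rad, forces in N, time in s.
With the tool pointing down it reaches from about 0.425 to 0.875 m from the base axis. Payload 8.4 kg.
Tool frame: the origin (TCP) lies at the very end of the fingers, on their centre line; the grasp point (between the pads) lies 19 mm behind it; x points along the fingers, y is the direction in which the jaws open and shut, and the axes are right-handed (so a half turn about x gives the same grasp; the last joint's range is limited). The gripper opens to 85 mm and grips with 20 to 120 N. Pads are 22 mm wide; open, the fingers measure 114 mm over their backs; the gripper's body (76 mm by 85 mm) begins 54 mm behind the grasp point. The pads swing forward as they close: fully open they stand 13 mm farther back than shut.
Start: joints at [1.032, 0.333, 0.04, 1.465, -0.013, 1.343, -0.059], TCP at [0.277, -0.588, 0.231] pointing down, gripper open.
Joint ranges: [-2.58, 2.58], [-0.38, 2.09], [-1.3, 1.39], [0.25, 2.4], [-1.5, 4.64], [0.08, 2.09], [-2.65, 2.65]. Speed limits (rad/s): [2.22, 2.22, 2.79, 2.79, 3.14, 3.14, 3.14].

## Interface

Orientations are given as a 3x3 rotation matrix whose columns are the frame's x, y, z axes.
In Python, from rig import read_state, read_camera, job_done gives the robot as it stands.
- The arm moves only by the tool move_arm, never from a script. Its argument "commands" is a list of rows, each a list of 5 numbers: the shift along the tool's x, y, z in m, then the turn about the tool's x in degrees, then the closure in counts, from 0 (fully open) to 255 (shut). In form: [[dx, dy, dz, yaw, jaw], ...]. A call has 1 to 10 rows; each row shifts and turns the commanded pose from where the row before left it, along the tool's axes as they then stand; what a row does not reach is not made up. A row lasts 1/10 s, in which the tool goes at most 50 mm and 8.59 degrees, less where a joint would pass 70% of its speed; a pose out of reach is approached as far as the arm can. A call is refused whole if a number of a shift passes 0.05 or a number of a turn 8.59, either way. A call with a gripper value outside its range is refused whole. The fingers move at their own pace and stop on an object; "newtons" is the grip in N (left out, the last holds). Time passes only in rows, so rows that do not move let the fingers close. It gives the time, the measured TCP pose, the force and the opening at its end, in the units of the state.
- read_state(): the state, without advancing time (a new reading comes with each control period).
- read_camera(name): name is "scene" or "top" or "wrist"; returns a dict with "image" (400x640x3 uint8, red, green, blue), "fx", "fy", "cx", "cy" (pixels), "R" (3x3) and "t" (3): a world point X has camera coordinates R X + t. Camera axes: x right, y down, z forward; pixel columns grow to the right and rows downward; lengths in m; the calibration is good to about 2 mm. A picture is of the moment at which its call begins. There is no depth.
- job_done(): hands the job in, once; it reports no verdict.
The state is a dict: "clock": time; "joint_positions": joint angles; "joint_vel": joint speeds; "tau": joint torques, N m; "eef_pos": TCP position; "eef_rot": TCP orientation; "force": force on the tool from outside, world axes, zero at the start; "torque": the same for the moment, N m; "finger_gap": finger opening in m.
Only numpy, scipy, OpenCV 4.12 (cv2) and the standard library are available. Lean on these libraries where they do the work, as an engineer would, in place of code of your own. Each camera call takes 0.05 s, during which the arm holds its last target.

## Working session

There is one attempt and no reset: what is moved stays moved. The work goes in short steps, Python scripts to look and compute and a tool call to move; the robot and the scene stay as the last step left them, time stands still between calls to the robot, and variables do not carry over. Pictures are saved under pics/ and viewed, and the job is handed in when it is done.

Besides the shell and the picture viewer there is one more tool, called after ">>>" in YAML: its name, and indented under it one key for each argument. move_arm: Moves the arm, as the interface text tells. Its arguments: {"type":"object","properties":{"commands":{"type":"array","items":{"type":"array","items":{"type":"number"}}},"newtons":{"type":"number"}},"required":["commands"]}

```bash
ls; mkdir -p pics; python3 - <<'E'
from rig import *
import cv2,pickle
s=read_state(); print(s)
for n in ["scene","top","wrist"]:
    c=read_camera(n); cv2.imwrite(f"pics/{n}0.png",c["image"][:,:,::-1]); pickle.dump(c,open(f"{n}0.pkl","wb"))
    print(n,c["fx"],c["cx"],c["cy"],c["R"],c["t"])
E
```

```text
pics
{'clock': 0.0, 'joint_positions': array([ 1.03173763,  0.33393263,  0.03986586,  1.46625766, -0.01340521,
        1.34330134, -0.05848631]), 'joint_vel': array([-0.00054553,  0.00025896, -0.00109653,  0.00086776,  0.00048627,
       -0.00087235,  0.00147979]), 'tau': array([ 1.73213852e-03, -6.58548903e+01,  1.36613354e+00, -4.05566704e+01,
        1.67021767e-02,  1.25765760e-02, -3.17232866e-05]), 'eef_pos': array([ 0.27656589, -0.58772865,  0.23041377]), 'eef_rot': array([[-7.88041382e-04,  4.25813663e-01, -9.04810534e-01],
       [ 1.43031264e-03, -9.04809410e-01, -4.25814380e-01],
       [-9.99998667e-01, -1.62972130e-03,  1.03980592e-04]]), 'force': array([ 0.52445813, -0.37244602,  0.2683043 ]), 'torque': array([-0.00969067,  0.05960179, -0.04508241]), 'finger_gap': 0.08557801227718727}
scene 474.39357886137805 319.86693142991027 193.31769395566232 [[-0.29030782  0.95673451  0.01950533]
 [ 0.49654508  0.16803146 -0.85159169]
 [-0.81802467 -0.23753845 -0.52384266]] [ 0.18365917 -0.25134134  1.46619724]
top 443.5195711296835 319.6811403979439 195.97270837295721 [[ 0.0219771  -0.99948734 -0.02328224]
 [-0.98324443 -0.01739297 -0.1814604 ]
 [ 0.18096242  0.0268801  -0.98312261]] [1.05452651e-03 5.87468487e-01 1.08737002e+00]
wrist 333.69030942223884 321.86944611975974 199.1696900216879 [[ 0.42518722 -0.90510481 -0.00105354]
 [-0.87044513 -0.40922377  0.27360771]
 [-0.24807479 -0.11541746 -0.96184079]] [-0.64938686 -0.0358261   0.37785648]
```

View pics/top0.png

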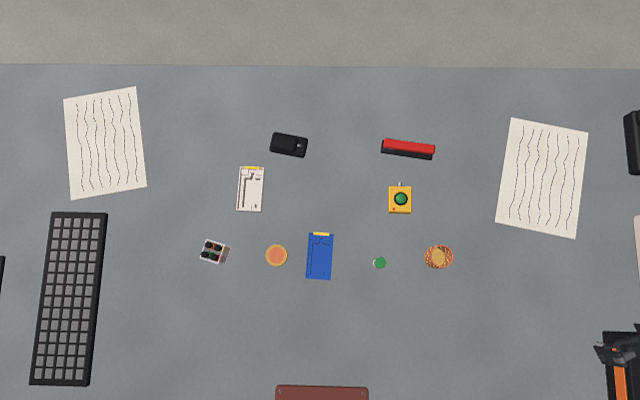

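View pics/scene0.png

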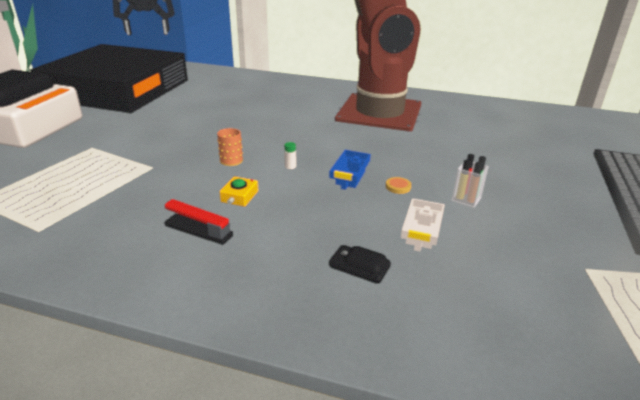

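View pics/wrist0.png

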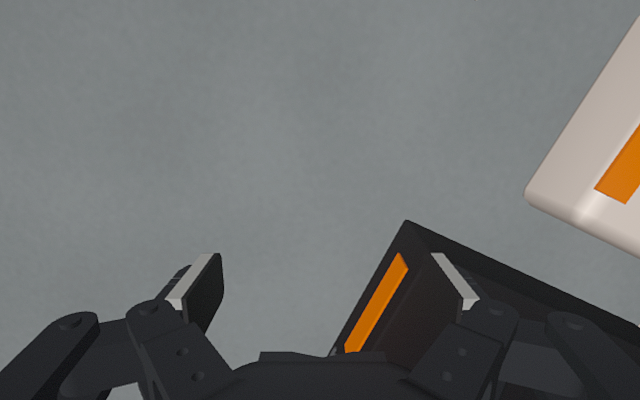

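The top view shows the white tray at (250,188), blue at (320,256), pot (214,251), lid (276,255), jar (379,262), tin (438,257), box (400,199). Next I'll measure them by colour masks.

```bash
cat > h.py <<'E'
import numpy as np,cv2,pickle
def ray(c,u,v):
    R=np.array(c["R"]);t=np.array(c["t"]);o=-R.T@t
    d=R.T@np.array([(u-c["cx"])/c["fx"],(v-c["cy"])/c["fy"],1.]);return o,d
def plane(c,u,v,z):
    o,d=ray(c,u,v);return o+d*(z-o[2])/d[2]
def proj(c,X):
    p=np.array(c["R"])@np.array(X)+np.array(c["t"]);return np.array([c["fx"]*p[0]/p[2]+c["cx"],c["fy"]*p[1]/p[2]+c["cy"]])
def hsv(c): return cv2.cvtColor(c["image"],cv2.COLOR_RGB2HSV)
def blobs(m,mn=20):
    n,l,s,ce=cv2.connectedComponentsWithStats(m.astype(np.uint8)); 
    return [(s[i],ce[i],l==i) for i in range(1,n) if s[i][4]>=mn]
def rectw(c,m,z):
    """hull of mask cast on plane z, min area rect"""
    cs,_=cv2.findContours(m.astype(np.uint8),cv2.RETR_EXTERNAL,cv2.CHAIN_APPROX_NONE)
    k=max(cs,key=cv2.contourArea)[:,0,:]
    P=np.array([plane(c,u,v,z)[:2] for u,v in k],np.float32)
    return P,cv2.minAreaRect(P*1000)
E
python3 - <<'E'
from h import *
c=pickle.load(open("top0.pkl","rb"));H=hsv(c)
im=c["image"]
roi=np.zeros(H.shape[:2],bool);roi[120:290,180:470]=1
h,s,v=H[...,0],H[...,1],H[...,2]
M={"blue":(h>100)&(h<125)&(s>150),"yellow":(h>18)&(h<32)&(s>120)&(v>120),"green":(h>50)&(h<85)&(s>100),"white":(s<35)&(v>170),"orange":(h>5)&(h<20)&(s>90),"red":((h<5)|(h>172))&(s>150),"black":(v<45)}
for k,m in M.items():
    for st,ce,b in blobs(m&roi,8):
        print(k,st,ce.round(1),[plane(c,*ce,z)[:2].round(4).tolist() for z in (0.0,.03,.045)], end=' ')
        if st[4]>60:
            for z in (.03,.045): print(z,rectw(c,b,z)[1])
        else: print()
cv2.imwrite("pics/topz.png",cv2.resize(im[120:290,180:470,::-1],None,fx=2.75,fy=2.75,interpolation=cv2.INTER_CUBIC))
s0=pickle.load(open("scene0.pkl","rb"))["image"][130:290,150:510,::-1]
cv2.imwrite("pics/scenez.png",cv2.resize(s0,None,fx=2.2,fy=2.2,interpolation=cv2.INTER_CUBIC))
E
```

```text
blue [ 305  233   29   47 1080] [319.1 256.7] [[0.4349, 0.0122], [0.4335, 0.0114], [0.4328, 0.011]] 0.03 ((436.1921691894531, 11.37350845336914), (63.38787841796875, 114.8632583618164), 86.86715698242188)
0.045 ((435.46728515625, 10.989480972290039), (62.557926177978516, 113.3593521118164), 86.86715698242188)
yellow [244 166  16   3  34] [250.9 167.3] [[0.6738, 0.2043], [0.6663, 0.1987], [0.6625, 0.1958]] 
yellow [388 186  24  27 444] [399.7 199.5] [[0.5915, -0.2006], [0.5861, -0.1959], [0.5834, -0.1936]] 0.03 ((587.0716552734375, -195.53109741210938), (60.142494201660156, 69.42009735107422), 89.66327667236328)
0.045 ((584.371337890625, -193.2061309814453), (59.35504913330078, 68.51115417480469), 89.66328430175781)
yellow [313 232  16   4  40] [320.5 233.2] [[0.4968, 0.0099], [0.4939, 0.0092], [0.4924, 0.0088]] 
yellow [266 245  21  21 109] [276.9 255.4] [[0.4358, 0.1236], [0.4344, 0.12], [0.4337, 0.1182]] 0.03 ((435.5869140625, 122.23298645019531), (51.029903411865234, 51.742069244384766), 1.2221745252609253)
0.045 ((434.8700256347656, 120.3974838256836), (50.36177062988281, 51.0645
[... 3648 characters left out ...]
3 ((710.8016357421875, -214.11550903320312), (133.30953979492188, 13.436883926391602), 81.76702880859375)
0.045 ((706.4812622070312, -211.54718017578125), (131.56410217285156, 13.260984420776367), 81.76703643798828)
black [395 199  12   6  16] [400.7 202.3] [[0.5838, -0.2031], [0.5786, -0.1984], [0.576, -0.196]] 
black [206 243   7   5  28] [208.7 245. ] [[0.4596, 0.3062], [0.4576, 0.298], [0.4566, 0.2938]] 
black [215 245   7   6  27] [218.1 247.8] [[0.4527, 0.2808], [0.4509, 0.2731], [0.45, 0.2693]] 
black [202 252   7   5  28] [204.9 254.1] [[0.4353, 0.3147], [0.4339, 0.3062], [0.4332, 0.302]] 
black [211 254   7   6  23] [214.3 257.1] [[0.428, 0.2891], [0.4268, 0.2813], [0.4262, 0.2773]]
```

View pics/topz.png

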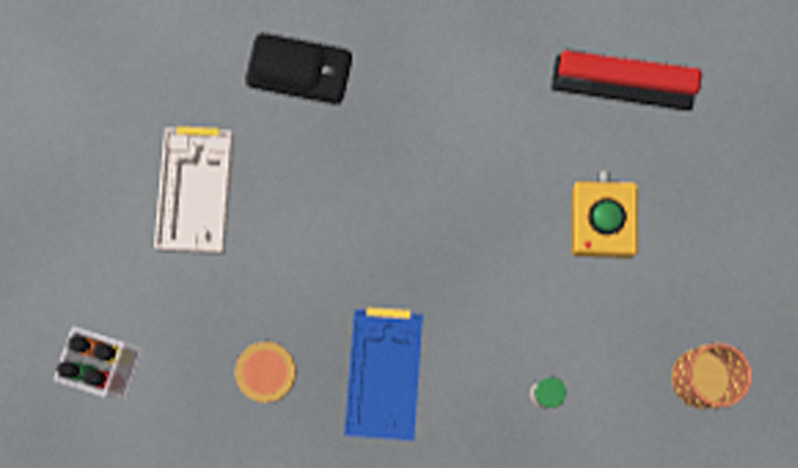

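View pics/scenez.png

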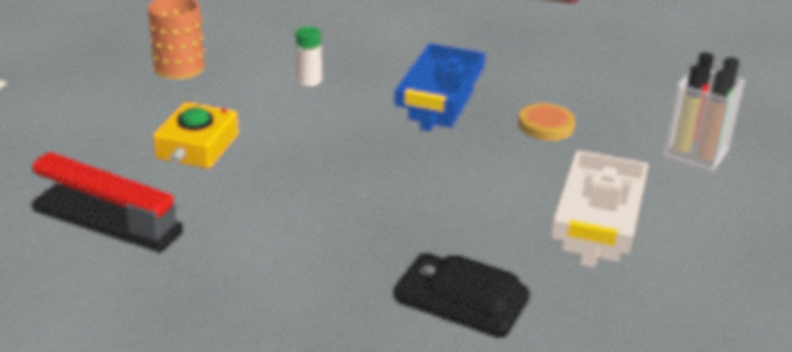

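```bash
cat > plan.py <<'E'
import sys,numpy as np
from rig import read_state
# usage: plan.py X Y Z jawangle_deg  -> turn first, then shifts in the turned frame
def plan(X,Y,Z,a):
    s=read_state();p=s["eef_pos"];R=s["eef_rot"]
    c=np.degrees(np.arctan2(R[1,1],R[0,1])); a=c if a is None else a
    d=(a-c+180)%360-180
    r=np.radians(a);y=np.array([np.cos(r),np.sin(r)]);z=np.array([y[1],-y[0]])
    D=np.array([X,Y])-p[:2]
    print("clk %.1f at %s jaw %.1f gap %.4f q7 %.2f | turn %.2f rows>=%.1f, then dx %.4f dy %.4f dz %.4f"%(s["clock"],p.round(4),c,s["finger_gap"],s["joint_positions"][6],-d,abs(d)/8.59,p[2]-Z,D@y,D@z))
if __name__=="__main__": 
    a=[None if x=="-" else float(x) for x in sys.argv[1:]]; plan(*a)
E
python3 plan.py 0.47 -0.25 0.23 -93.1
python3 - <<'E'
from h import *; from rig import *
c=pickle.load(open("wrist0.pkl","rb"));s=read_state()
o,d=ray(c,c["cx"],c["cy"]);R=s["eef_rot"]
print(R.T@(o-s["eef_pos"]),R.T@d, (R.T@np.array(c["R"]).T).round(3))
E
```

```text
clk 0.1 at [ 0.2766 -0.5878  0.2307] jaw -64.8 gap 0.0856 q7 -0.06 | turn 28.30 rows>=3.3, then dx 0.0007 dy -0.3478 dz -0.1749
[-1.41910177e-01 -6.07561357e-06 -6.85447964e-02] [9.61858815e-01 1.76178925e-05 2.73546377e-01] [[-0.    -0.274  0.962]
 [ 1.    -0.001  0.   ]
 [ 0.001  0.962  0.274]]
```

>>> move_arm:
  commands:
    - [0,0,0,7.1,0]
    - [0,0,0,7.1,0]
    - [0,0,0,7.1,0]
    - [0,0,0,7.0,0]
  newtons: 30

```text
clock: 0.55
eef_pos: [0.2766, -0.5879, 0.2309]
eef_rot: [[-0.0, -0.059, -0.998], [0.001, -0.998, 0.059], [-1.0, -0.001, 0.0]]
force: [-0.7, 0.2, 0.5]
finger_gap: 0.0856
```

```bash
python3 plan.py 0.47 -0.25 0.23 -93.1
```

```text
clk 0.6 at [ 0.2766 -0.5879  0.2309] jaw -93.4 gap 0.0856 q7 -0.54 | turn -0.30 rows>=0.0, then dx 0.0009 dy -0.3479 dz -0.1748
```

>>> move_arm:
  commands:
    - [0,-0.035,-0.018,0,0]
    - [0,-0.035,-0.018,0,0]
    - [0,-0.035,-0.018,0,0]
    - [0,-0.035,-0.018,0,0]
    - [0,-0.035,-0.018,0,0]
    - [0,-0.035,-0.018,0,0]
    - [0,-0.035,-0.018,0,0]
    - [0,-0.035,-0.018,0,0]
    - [0,-0.035,-0.018,0,0]
    - [0,-0.035,-0.013,0,0]

```text
clock: 1.55
eef_pos: [0.4712, -0.2464, 0.2312]
eef_rot: [[0.0, -0.054, -0.999], [0.0, -0.999, 0.054], [-1.0, -0.0, -0.0]]
force: [0.6, 0.5, -0.0]
finger_gap: 0.0859
```

```bash
python3 plan.py 0.442 0.011 0.23 -93.1
```

```text
clk 1.6 at [ 0.4712 -0.2464  0.2312] jaw -93.1 gap 0.0859 q7 -1.24 | turn 0.02 rows>=0.0, then dx 0.0012 dy -0.2554 dz 0.0431
```

>>> move_arm:
  commands:
    - [0,-0.037,0.006,0,0]
    - [0,-0.037,0.006,0,0]
    - [0,-0.037,0.006,0,0]
    - [0,-0.037,0.006,0,0]
    - [0,-0.037,0.006,0,0]
    - [0,-0.037,0.006,0,0]
    - [0,-0.034,0.006,0,0]
    - [0,0,0,0,0]
    - [0,0,0,0,0]

```text
clock: 2.45
eef_pos: [0.4422, 0.0101, 0.2313]
eef_rot: [[0.0, -0.052, -0.999], [-0.0, -0.999, 0.052], [-1.0, 0.0, -0.0]]
force: [0.2, -0.6, -0.3]
finger_gap: 0.0851
```

```bash
cat > shot.py <<'E'
import sys,pickle,cv2
from rig import *
n,k=sys.argv[1:3]
c=read_camera(n); pickle.dump(c,open(f"{k}.pkl","wb")); cv2.imwrite(f"pics/{k}.png",c["image"][:,:,::-1])
E
python3 shot.py wrist w1; python3 plan.py 0.442 0.011 0.23 -93.1
python3 - <<'E'
from h import *
c=pickle.load(open("w1.pkl","rb"));H=hsv(c);h,s,v=cv2.split(H)
m=((h>100)&(h<125)&(s>130)); b=max(blobs(m,100),key=lambda x:x[0][4])
print(b[0])
for z in (.0,.045): print(z,rectw(c,b[2],z)[1])
E
```

```text
clk 2.5 at [0.4423 0.0092 0.2312] jaw -93.1 gap 0.0853 q7 -1.71 | turn -0.01 rows>=0.0, then dx 0.0012 dy -0.0018 dz 0.0004
[ 288  124   66  113 6789]
0.0 ((424.4825744628906, 11.790399551391602), (72.02799987792969, 131.41943359375), 86.86539459228516)
0.045 ((434.8744201660156, 11.110437393188477), (63.34693908691406, 115.58031463623047), 86.86539459228516)
```

View pics/w1.png

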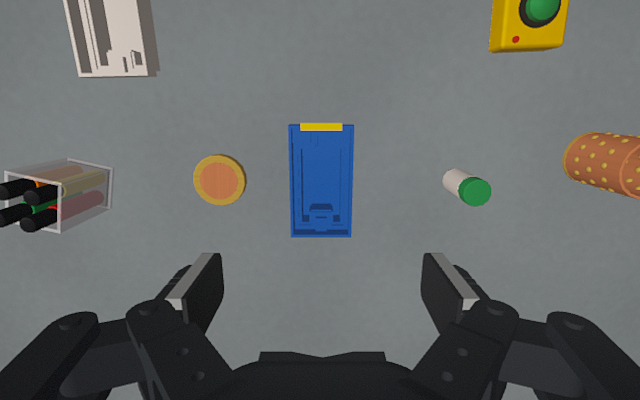

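The wrist view shows the blue tray at (289–354,124–237). Its rim measures 115.6×63.3 mm on z=45 mm, matching 116×64, with centre (0.4349,0.0111) and yaw -3.1°. I'll descend on it.

```bash
python3 plan.py 0.4349 0.0111 0.012 -93.13
```

```text
clk 2.5 at [0.4423 0.0092 0.2312] jaw -93.1 gap 0.0853 q7 -1.71 | turn 0.02 rows>=0.0, then dx 0.2192 dy -0.0015 dz 0.0075
```

>>> move_arm:
  commands:
    - [0.03,-0.0015,0.0075,0,0]
    - [0.035,0,0,0,0]
    - [0.035,0,0,0,0]
    - [0.035,0,0,0,0]
    - [0.03,0,0,0,0]
    - [0.025,0,0,0,0]
    - [0.02,0,0,0,0]
    - [0.009,0,0,0,0]
    - [0,0,0,0,0]

```text
clock: 3.4
eef_pos: [0.4342, 0.0109, 0.0114]
eef_rot: [[-0.002, -0.055, -0.998], [0.0, -0.998, 0.055], [-1.0, 0.0, 0.002]]
force: [-0.5, 0.4, 0.1]
finger_gap: 0.0855
```

```bash
python3 plan.py 0.4349 0.0111 0.012 -93.13; python3 shot.py wrist w2;python3 shot.py scene s2; python3 -c "
import cv2;i=cv2.imread('pics/s2.png')[90:250,250:490];cv2.imwrite('pics/s2z.png',cv2.resize(i,None,fx=3,fy=3,interpolation=2))"
```

```text
clk 3.4 at [0.4342 0.0109 0.0114] jaw -93.2 gap 0.0855 q7 -1.84 | turn -0.05 rows>=0.0, then dx -0.0006 dy -0.0003 dz -0.0007
```

View pics/w2.png

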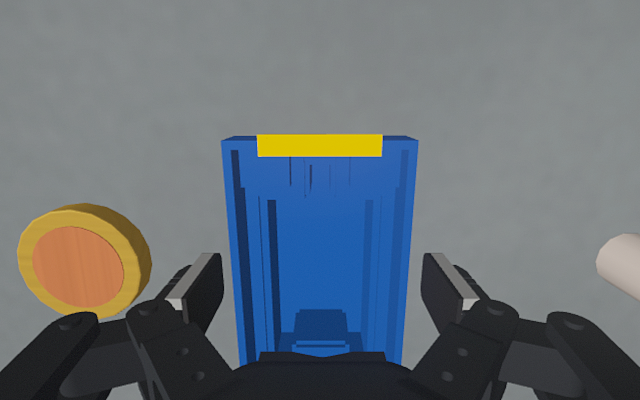

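View pics/s2z.png

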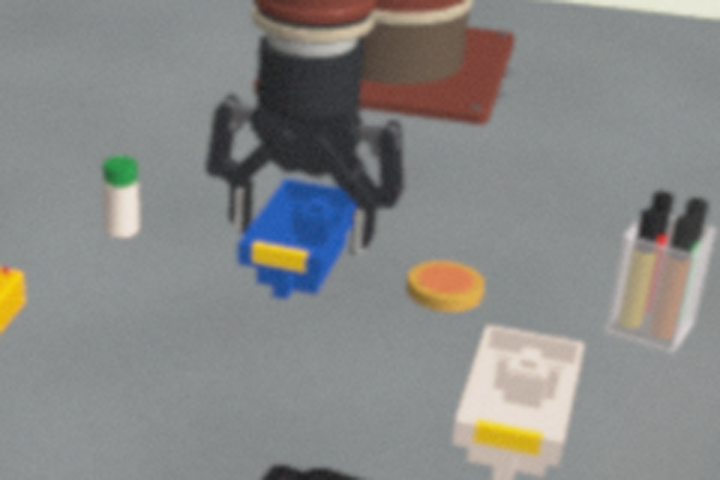

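The pads stand either side of the tray's rim, at (222,255) and (423,255). I'm closing the jaws.

>>> move_arm:
  commands:
    - [0,0,0,0,60]
    - [0,0,0,0,80]
    - [0,0,0,0,120]
    - [0,0,0,0,255]
    - [0,0,0,0,255]
    - [0,0,0,0,255]
  newtons: 35

```text
clock: 4.1
eef_pos: [0.4358, 0.0115, 0.0134]
eef_rot: [[0.002, -0.054, -0.999], [-0.0, -0.999, 0.054], [-1.0, 0.0, -0.002]]
force: [-0.9, -1.7, 6.3]
finger_gap: 0.0636
```

>>> move_arm:
  commands:
    - [-0.01,0,0,0,255]
    - [-0.025,0,0,0,255]
    - [-0.035,0,0,0,255]
    - [-0.04,0,0,0,255]
    - [-0.04,0,0,0,255]
    - [-0.03,0,0,0,255]
    - [-0.01,0,0,0,255]
    - [0,0,0,0,255]

```text
clock: 4.9
eef_pos: [0.4356, 0.0118, 0.2039]
eef_rot: [[0.003, -0.054, -0.999], [-0.0, -0.999, 0.054], [-1.0, 0.0, -0.003]]
force: [0.4, -0.6, -1.4]
finger_gap: 0.0637
```

```bash
python3 shot.py wrist w3; python3 plan.py 0.606 0.1965 0.2 -93.13; python3 - <<'E'
from h import *
c=pickle.load(open("w3.pkl","rb"));H=hsv(c);h,s,v=cv2.split(H)
m=(s<40)&(v>165); 
for b in blobs(m,300): print(b[0])
E
```

```text
clk 5.0 at [0.4348 0.0117 0.2023] jaw -93.1 gap 0.0635 q7 -1.72 | turn 0.03 rows>=0.0, then dx 0.0023 dy -0.1939 dz -0.1609
[  41    0   91   67 3365]
[453 168  31  30 492]
```

View pics/w3.png

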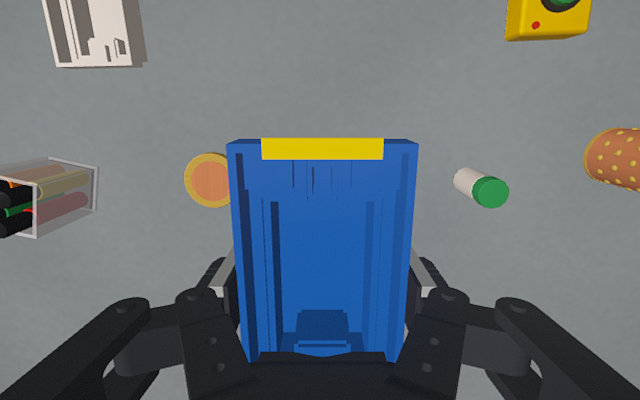

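The blue tray is held level, with its rim top edge at row 140. Next I'll move to where the white tray is fully in view.

```bash
python3 plan.py 0.51 0.18 0.24 -93.13
```

```text
clk 5.0 at [0.4348 0.0117 0.2023] jaw -93.1 gap 0.0635 q7 -1.72 | turn 0.03 rows>=0.0, then dx -0.0377 dy -0.1722 dz -0.0659
```

>>> move_arm:
  commands:
    - [-0.008,-0.02,-0.01,0,255]
    - [-0.008,-0.03,-0.013,0,255]
    - [-0.008,-0.035,-0.014,0,255]
    - [-0.007,-0.035,-0.014,0,255]
    - [-0.007,-0.032,-0.01,0,255]
    - [0,-0.02,-0.005,0,255]
    - [0,0,0,0,255]
    - [0,0,0,0,255]

```text
clock: 5.75
eef_pos: [0.5092, 0.1797, 0.2383]
eef_rot: [[-0.003, -0.053, -0.999], [-0.001, -0.999, 0.053], [-1.0, 0.001, 0.003]]
force: [0.1, -0.0, -1.2]
finger_gap: 0.0635
```

```bash
python3 shot.py wrist w4; python3 - <<'E'
from h import *
c=pickle.load(open("w4.pkl","rb"));H=hsv(c);h,s,v=cv2.split(H)
m=((s<40)&(v>150))|((h>20)&(h<32)&(s>120)&(v>120)); m[135:]=0
for b in blobs(m,300): 
  print(b[0])
  for z in (0,.045): print(z,rectw(c,b[2],z)[1])
from rig import read_state; s=read_state(); print(s["eef_pos"])
# blue rim far corners in tool frame
R=s["eef_rot"];p=s["eef_pos"]
for u,v in [(228,140),(417,140)]:
  print(R.T@(plane(c,u,v,p[2]+.0316)-p))
E
```

```text
[ 260    4   74  131 8398]
0 ((610.7823486328125, 198.72360229492188), (73.93527221679688, 130.50344848632812), 87.98031616210938)
0.045 ((606.93017578125, 195.99429321289062), (65.18264770507812, 115.05413055419922), 87.98030853271484)
[   0   21   31   73 1139]
0 ((637.3358764648438, 497.3153991699219), (31.20103645324707, 72.92257690429688), 71.9986801147461)
0.045 ((630.3403930664062, 459.23809814453125), (27.507396697998047, 64.289794921875), 71.9986572265625)
[0.50942775 0.17889556 0.2386748 ]
[-0.0317876  -0.03094884 -0.05723205]
[-0.03172147  0.03065122 -0.05726893]
```

View pics/w4.png

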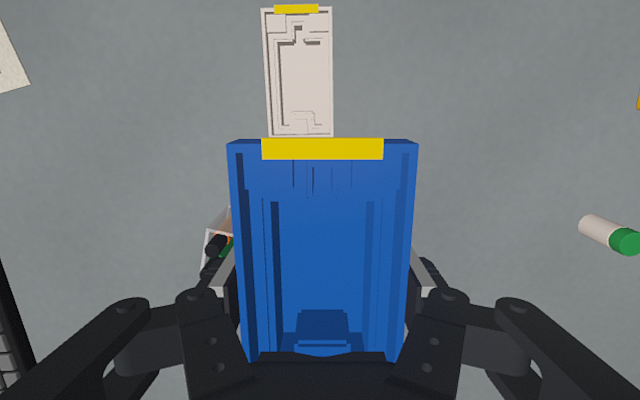

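White tray: centre (0.6065, 0.196), yaw -2.0°, size 115×65, which agrees with the top view. The blue tray sits centred in the tool within 1 mm. Now the half turn.

>>> move_arm:
  commands:
    - [0,0,0,-5,255]
    - [0,0,0,-8.2,255]
    - [0,0,0,-8.2,255]
    - [0,0,0,-8.2,255]
    - [0,0,0,-8.2,255]
    - [0,0,0,-8.2,255]
    - [0,0,0,-8.2,255]
    - [0,0,0,-8.2,255]
    - [0,0,0,-8.2,255]
    - [0,0,0,-8.2,255]

```text
clock: 6.8
eef_pos: [0.5098, 0.1781, 0.2397]
eef_rot: [[-0.001, 0.97, -0.243], [-0.001, -0.243, -0.97], [-1.0, -0.001, 0.001]]
force: [0.4, -0.3, -0.9]
finger_gap: 0.0637
```

>>> move_arm:
  commands:
    - [0,0,0,-8.2,255]
    - [0,0,0,-8.2,255]
    - [0,0,0,-8.2,255]
    - [0,0,0,-8.2,255]
    - [0,0,0,-8.2,255]
    - [0,0,0,-8.2,255]
    - [0,0,0,-8.2,255]
    - [0,0,0,-8.2,255]
    - [0,0,0,-8.2,255]
    - [0,0,0,-8.2,255]

```text
clock: 7.8
eef_pos: [0.5098, 0.1782, 0.2396]
eef_rot: [[-0.001, 0.376, 0.927], [-0.001, 0.927, -0.376], [-1.0, -0.001, -0.0]]
force: [0.2, 0.5, -0.8]
finger_gap: 0.0633
```

>>> move_arm:
  commands:
    - [0,0,0,-8.2,255]
    - [0,0,0,-8.0,255]
    - [0,0,0,-4,255]
    - [0,0,0,0,255]

```text
clock: 8.2
eef_pos: [0.5099, 0.1783, 0.2397]
eef_rot: [[-0.001, 0.037, 0.999], [-0.001, 0.999, -0.037], [-1.0, -0.001, -0.001]]
force: [0.1, -0.8, -1.5]
finger_gap: 0.0634
```

```bash
python3 plan.py 0.6057 0.196 0.15 87.98
```

```text
clk 8.2 at [0.5099 0.1783 0.2397] jaw 87.9 gap 0.0634 q7 0.98 | turn -0.13 rows>=0.0, then dx 0.0897 dy 0.0210 dz 0.0951
```

>>> move_arm:
  commands:
    - [0,0.005,0.02,0,255]
    - [0,0.005,0.025,0,255]
    - [0.01,0.005,0.025,0,255]
    - [0.03,0.006,0.025,0,255]
    - [0.03,0,0,0,255]
    - [0.02,0,0,0,255]
    - [0,0,0,0,255]
    - [0,0,0,0,255]

```text
clock: 9.0
eef_pos: [0.6058, 0.1968, 0.1506]
eef_rot: [[-0.0, 0.039, 0.999], [-0.0, 0.999, -0.039], [-1.0, -0.0, -0.0]]
force: [0.4, -0.6, -0.4]
finger_gap: 0.0633
```

```bash
python3 plan.py 0.6057 0.196 0.06 87.98; python3 shot.py top t5; python3 shot.py wrist w5; python3 -c "
import cv2;i=cv2.imread('pics/t5.png')[120:290,180:470];cv2.imwrite('pics/t5z.png',cv2.resize(i,None,fx=2.7,fy=2.7,interpolation=2))"
```

```text
clk 9.0 at [0.6058 0.1968 0.1506] jaw 87.8 gap 0.0633 q7 0.88 | turn -0.19 rows>=0.0, then dx 0.0906 dy -0.0008 dz -0.0001
```

View pics/w5.png

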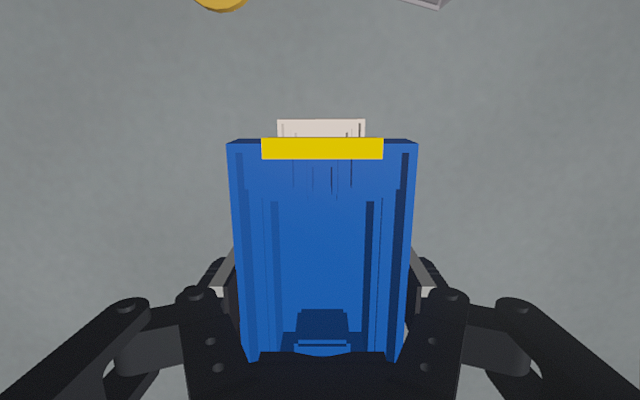

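The white tray's near end is visible at cols 277–365, centred under blue's 228–417. I'm lowering the tray.

>>> move_arm:
  commands:
    - [0.02,-0.001,0,-0.2,255]
    - [0.025,0,0,0,255]
    - [0.02,0,0,0,255]
    - [0.012,0,0,0,255]
    - [0.008,0,0,0,255]
    - [0.005,0,0,0,255]
    - [0,0,0,0,255]

```text
clock: 9.8
eef_pos: [0.6059, 0.1964, 0.0605]
eef_rot: [[0.0, 0.033, 0.999], [0.0, 0.999, -0.033], [-1.0, 0.0, 0.0]]
force: [0.4, -0.1, -1.0]
finger_gap: 0.0632
```

```bash
python3 plan.py 0.6057 0.196 0.0484 87.98
```

```text
clk 9.8 at [0.6059 0.1964 0.0605] jaw 88.1 gap 0.0632 q7 0.84 | turn 0.11 rows>=0.0, then dx 0.0121 dy -0.0004 dz -0.0002
```

>>> move_arm:
  commands:
    - [0.004,0,0,0,255]
    - [0.004,0,0,0,255]
    - [0.002,0,0,0,255]
    - [0.001,0,0,0,255]
    - [0,0,0,0,255]

```text
clock: 10.3
eef_pos: [0.6057, 0.1964, 0.0492]
eef_rot: [[-0.0, 0.033, 0.999], [-0.0, 0.999, -0.033], [-1.0, -0.0, -0.0]]
force: [-0.4, -0.2, -1.6]
finger_gap: 0.0635
```

```bash
python3 plan.py 0.6057 0.196 0.0484 87.98; python3 -c "
from rig import *;print(read_state()['force'])"
```

```text
clk 10.3 at [0.6057 0.1964 0.0492] jaw 88.1 gap 0.0635 q7 0.83 | turn 0.12 rows>=0.0, then dx 0.0008 dy -0.0004 dz -0.0000
[-0.40011289 -0.236057   -1.64137613]
```

>>> move_arm:
  commands:
    - [0.001,0,0,0,255]
    - [0.001,0,0,0,255]
    - [0,0,0,0,255]

```text
clock: 10.6
eef_pos: [0.606, 0.1965, 0.0486]
eef_rot: [[0.001, 0.033, 0.999], [-0.0, 0.999, -0.033], [-1.0, -0.0, 0.001]]
force: [-4.5, -2.0, 9.8]
finger_gap: 0.0634
```

Contact came at 0.0486, close to the expected 0.0484. Releasing.

>>> move_arm:
  commands:
    - [0,0,0,0,60]
    - [0,0,0,0,30]
    - [0,0,0,0,0]
    - [0,0,0,0,0]
    - [0,0,0,0,0]

```text
clock: 11.1
eef_pos: [0.6058, 0.1964, 0.0472]
eef_rot: [[-0.0, 0.033, 0.999], [0.0, 0.999, -0.033], [-1.0, 0.0, -0.0]]
force: [0.5, 0.2, -0.1]
finger_gap: 0.0856
```

>>> move_arm:
  commands:
    - [-0.01,0,0,0,0]
    - [-0.02,0,0,0,0]
    - [-0.03,0,0,0,0]
    - [-0.035,0,0,0,0]
    - [-0.035,0,0,0,0]
    - [-0.035,0,0,0,0]
    - [-0.02,0,0,0,0]
    - [0,0,0,0,0]

```text
clock: 11.9
eef_pos: [0.607, 0.1975, 0.2367]
eef_rot: [[0.006, 0.033, 0.999], [0.002, 0.999, -0.033], [-1.0, 0.002, 0.006]]
force: [0.8, 0.0, -0.5]
finger_gap: 0.0856
```

```bash
python3 shot.py wrist w6; python3 shot.py scene s6; python3 -c "
import cv2;i=cv2.imread('pics/s6.png')[130:290,300:540];cv2.imwrite('pics/s6z.png',cv2.resize(i,None,fx=3,fy=3,interpolation=2))"
python3 - <<'E'
from h import *
c=pickle.load(open("w6.pkl","rb"));H=hsv(c);h,s,v=cv2.split(H)
m=((h>100)&(h<125)&(s>130)); b=max(blobs(m,100),key=lambda x:x[0][4])
print(b[0])
for z in (.06,.08): print(z,rectw(c,b[2],z)[1])
E
```

```text
[ 284  117   73  124 8208]
0.06 ((610.813232421875, 195.6599884033203), (67.65531158447266, 123.17096710205078), 88.06513214111328)
0.08 ((606.1156005859375, 195.87628173828125), (63.405738830566406, 115.43435668945312), 88.06513214111328)
```

View pics/w6.png

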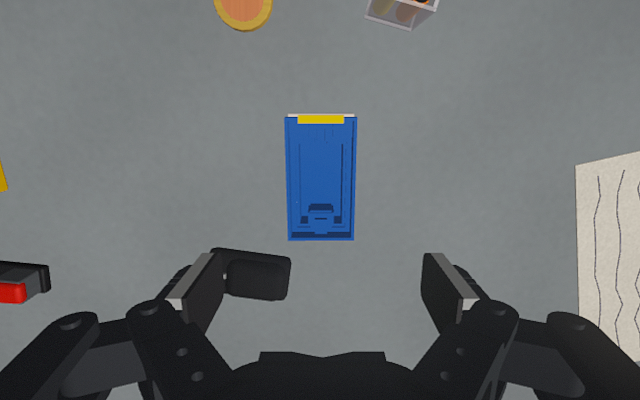

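View pics/s6z.png

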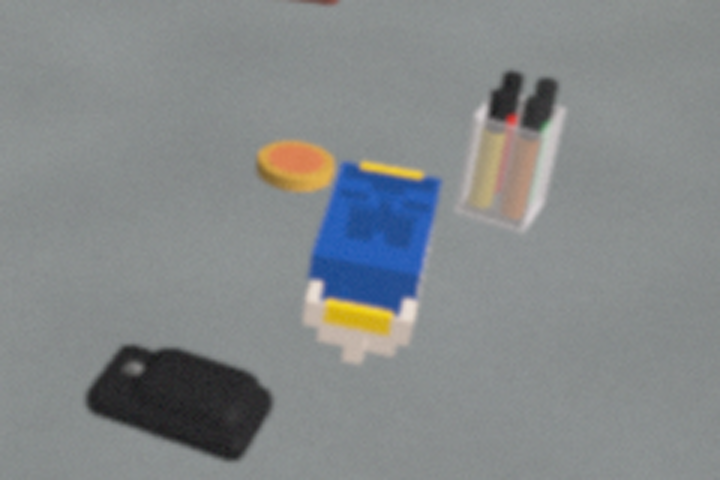

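Stacked: the blue rim on z=80 mm measures 115.4×63.4, centre (0.606,0.196), yaw -1.9°. Next is the pen pot.

```bash
python3 - <<'E'
from h import *
c=pickle.load(open("top0.pkl","rb"))
P=np.array([plane(c,180+(a+.5)/2.75-.5,120+(b+.5)/2.75-.5,.08)[:2] for a,b in [(72,327),(125,345),(108,397),(55,380)]])
print(P.round(4),P.mean(0).round(4)); d=np.roll(P,-1,0)-P; print(np.linalg.norm(d,axis=1),np.degrees(np.arctan2(d[:,1],d[:,0])))
E
python3 plan.py 0.46 0.275 0.26 -
```

```text
[[0.4699 0.2924]
 [0.4547 0.2433]
 [0.4081 0.2557]
 [0.4222 0.3044]] [0.4387 0.2739]
[0.05139795 0.04818221 0.05069756 0.0492202 ] [-107.209676    165.032634     73.9277838   -14.18687609]
clk 12.0 at [0.6058 0.1964 0.2329] jaw 88.1 gap 0.0852 q7 0.92 | turn -0.00 rows>=0.0, then dx -0.0271 dy 0.0737 dz -0.1484
```

>>> move_arm:
  commands:
    - [-0.01,0.01,-0.02,0,0]
    - [-0.01,0.016,-0.032,0,0]
    - [-0.007,0.016,-0.032,0,0]
    - [0,0.016,-0.032,0,0]
    - [0,0.016,-0.032,0,0]
    - [0,0,0,8,0]
    - [0,0,0,8,0]
    - [0,0,0,8,0]
    - [0,0,0,8,0]
    - [0,0,0,8,0]

```text
clock: 13.0
eef_pos: [0.4598, 0.2747, 0.2582]
eef_rot: [[-0.002, 0.672, 0.74], [-0.001, 0.74, -0.672], [-1.0, -0.002, -0.001]]
force: [1.1, -0.8, -0.2]
finger_gap: 0.0851
```

>>> move_arm:
  commands:
    - [0,0,0,8,0]
    - [0,0,0,8,0]
    - [0,0,0,8,0]
    - [0,0,0,8,0]
    - [0,0,0,8,0]
    - [0,0,0,8,0]
    - [0,0,0,8,0]
    - [0,0,0,7.6,0]
    - [0,0,0,0,0]

```text
clock: 13.9
eef_pos: [0.4599, 0.2749, 0.2583]
eef_rot: [[-0.002, 0.963, -0.269], [-0.001, -0.269, -0.963], [-1.0, -0.001, 0.001]]
force: [-0.5, 0.3, 0.3]
finger_gap: 0.0855
```

```bash
python3 plan.py 0.4387 0.2739 0.26 -15.5;python3 shot.py wrist w7
```

```text
clk 13.9 at [0.4599 0.2749 0.2583] jaw -15.6 gap 0.0855 q7 -0.98 | turn -0.12 rows>=0.0, then dx -0.0017 dy -0.0201 dz 0.0066
```

View pics/w7.png

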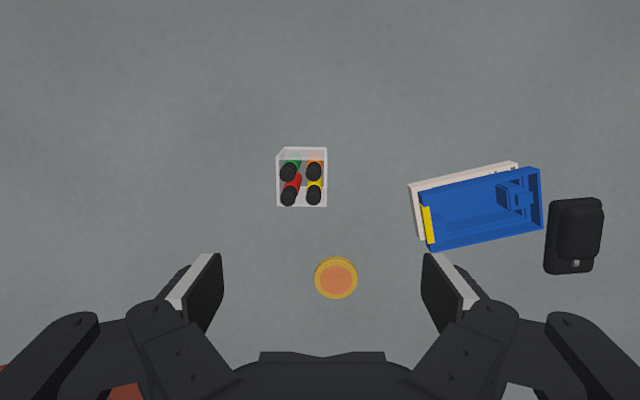

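```bash
python3 -c "
import cv2;i=cv2.imread('pics/w7.png')[140:216,265:340];cv2.imwrite('pics/w7z.png',cv2.resize(i,None,fx=8,fy=8,interpolation=2))"
```

```text
(no output)
```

View pics/w7z.png

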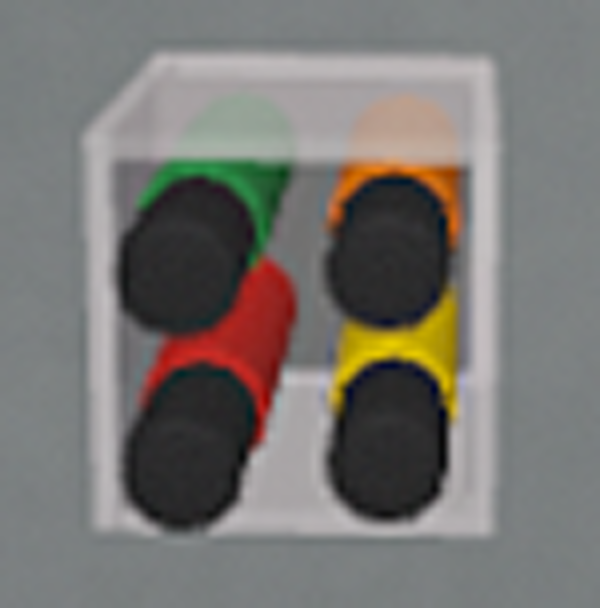

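```bash
python3 - <<'E'
from h import *
c=pickle.load(open("w7.pkl","rb"))
P=np.array([plane(c,265+(a+.5)/8-.5,140+(b+.5)/8-.5,.08)[:2] for a,b in [(87,133),(497,133),(495,532),(95,532)]])
print(P.round(4),P.mean(0).round(4)); d=np.roll(P,-1,0)-P; print(np.linalg.norm(d,axis=1),np.degrees(np.arctan2(d[:,1],d[:,0])))
E
python3 plan.py 0.4385 0.274 0.15 -
```

```text
[[0.4215 0.3068]
 [0.4691 0.2935]
 [0.4555 0.2451]
 [0.4071 0.2586]] [0.4383 0.276 ]
[0.04934763 0.05024024 0.05021494 0.05025635] [ -15.65046358 -105.71761876  164.35821786   73.29355174]
clk 13.9 at [0.4599 0.2749 0.2584] jaw -15.3 gap 0.0856 q7 -0.98 | turn -0.00 rows>=0.0, then dx 0.1084 dy -0.0204 dz 0.0065
```

```bash
python3 plan.py 0.4383 0.276 0.042 -
```

```text
clk 13.9 at [0.4599 0.2749 0.2584] jaw -15.3 gap 0.0856 q7 -0.98 | turn -0.00 rows>=0.0, then dx 0.2164 dy -0.0211 dz 0.0047
```

>>> move_arm:
  commands:
    - [0.02,-0.021,0.005,0,0]
    - [0.035,0,0,0,0]
    - [0.04,0,0,0,0]
    - [0.04,0,0,0,0]
    - [0.035,0,0,0,0]
    - [0.026,0,0,0,0]
    - [0.02,0,0,0,0]
    - [0,0,0,0,0]

```text
clock: 14.75
eef_pos: [0.4367, 0.2747, 0.0405]
eef_rot: [[-0.005, 0.965, -0.264], [-0.002, -0.264, -0.965], [-1.0, -0.004, 0.003]]
force: [-0.5, 0.2, 0.3]
finger_gap: 0.0855
```

```bash
python3 plan.py 0.4383 0.276 0.042 -15.6;python3 shot.py wrist w8
```

```text
clk 14.8 at [0.4367 0.2747 0.0405] jaw -15.3 gap 0.0855 q7 -1.14 | turn 0.32 rows>=0.0, then dx -0.0015 dy 0.0012 dz -0.0016
```

View pics/w8.png

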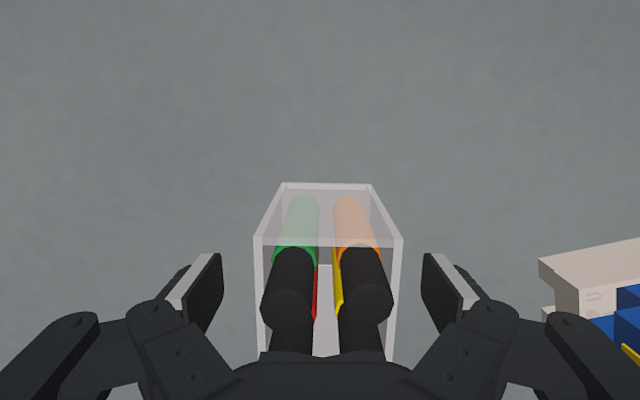

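The pot (cols 255–402) is between the pads (222 and 423). Closing.

>>> move_arm:
  commands:
    - [-0.0015,0.001,-0.0015,0,40]
    - [0,0,0,0,80]
    - [0,0,0,0,110]
    - [0,0,0,0,140]
    - [0,0,0,0,255]
    - [0,0,0,0,255]
    - [0,0,0,0,255]
    - [0,0,0,0,255]
  newtons: 35

```text
clock: 15.6
eef_pos: [0.4409, 0.2777, 0.0462]
eef_rot: [[0.002, 0.964, -0.267], [0.001, -0.267, -0.964], [-1.0, 0.002, -0.001]]
force: [-0.7, -0.8, 6.1]
finger_gap: 0.0493
```

```bash
python3 plan.py 0.4383 0.276 0.042 -15.6
```

```text
clk 15.6 at [0.4409 0.2777 0.0462] jaw -15.5 gap 0.0493 q7 -1.15 | turn 0.12 rows>=0.0, then dx 0.0042 dy -0.0020 dz 0.0024
```

>>> move_arm:
  commands:
    - [-0.01,0,0,0,255]
    - [-0.025,0,0,0,255]
    - [-0.035,0,0,0,255]
    - [-0.04,0,0,0,255]
    - [-0.03,0,0,0,255]
    - [-0.01,0,0,0,255]
    - [0,0,0,0,255]

```text
clock: 16.3
eef_pos: [0.4407, 0.2775, 0.1965]
eef_rot: [[0.003, 0.964, -0.267], [0.001, -0.267, -0.964], [-1.0, 0.003, -0.002]]
force: [1.0, -0.2, -1.4]
finger_gap: 0.0497
```

```bash
python3 plan.py 0.603 0.096 0.2 -2;python3 shot.py wrist w9
```

```text
clk 16.3 at [0.4407 0.2775 0.1965] jaw -15.5 gap 0.0497 q7 -1.02 | turn -13.51 rows>=1.6, then dx -0.0035 dy 0.1685 dz 0.1758
```

View pics/w9.png

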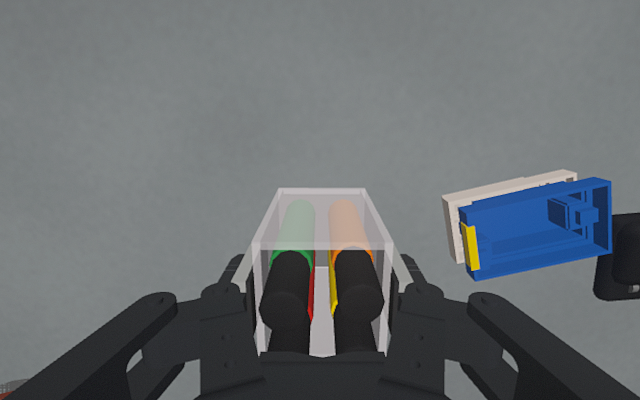

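The pot is held square (cols 247–392). Moving it to the spot beside the white tray.

>>> move_arm:
  commands:
    - [0,0,0,-6.7,255]
    - [0,0,0,-6.7,255]
    - [0,0,0,0,255]

```text
clock: 16.65
eef_pos: [0.4393, 0.2766, 0.1931]
eef_rot: [[-0.003, 0.999, -0.035], [-0.001, -0.035, -0.999], [-1.0, -0.003, 0.001]]
force: [0.7, -0.3, -1.5]
finger_gap: 0.0496
```

```bash
python3 plan.py 0.603 0.098 0.2 -2
```

```text
clk 16.6 at [0.4393 0.2766 0.1931] jaw -2.0 gap 0.0496 q7 -0.79 | turn 0.01 rows>=0.0, then dx -0.0069 dy 0.1698 dz 0.1728
```

>>> move_arm:
  commands:
    - [-0.004,0.02,0.02,0,255]
    - [-0.003,0.028,0.028,0,255]
    - [0,0.03,0.03,0,255]
    - [0,0.03,0.03,0,255]
    - [0,0.03,0.03,0,255]
    - [0,0.02,0.023,0,255]
    - [0,0.012,0.012,0,255]
    - [0,0,0,0,255]
    - [0,0,0,0,255]

```text
clock: 17.55
eef_pos: [0.6028, 0.0994, 0.2011]
eef_rot: [[-0.002, 0.999, -0.037], [0.001, -0.037, -0.999], [-1.0, -0.002, -0.001]]
force: [-0.3, -0.2, -1.5]
finger_gap: 0.0497
```

```bash
python3 plan.py 0.603 0.098 0.0462 -2; python3 shot.py wrist w10
```

```text
clk 17.6 at [0.6028 0.0994 0.2011] jaw -2.1 gap 0.0497 q7 -0.43 | turn -0.12 rows>=0.0, then dx 0.1549 dy 0.0002 dz 0.0014
```

View pics/w10.png

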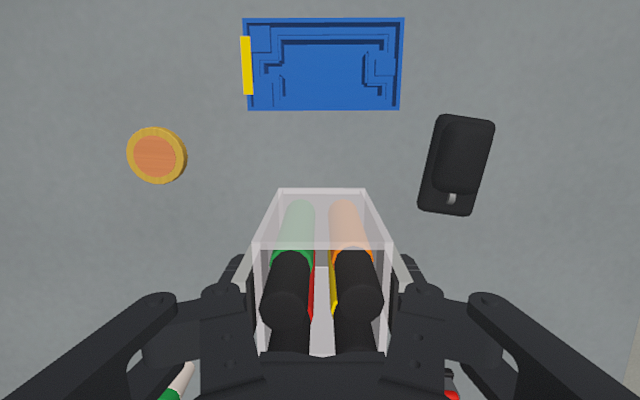

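The pot hangs beside the tray, clear of the mouse and the lid. Lowering it.

>>> move_arm:
  commands:
    - [0.02,0,0.0015,0,255]
    - [0.035,0,0,0,255]
    - [0.035,0,0,0,255]
    - [0.03,0,0,0,255]
    - [0.015,0,0,0,255]
    - [0.01,0,0,0,255]
    - [0.005,0,0,0,255]
    - [0.003,0,0,0,255]
    - [0.001,0,0,0,255]
    - [0,0,0,0,255]

```text
clock: 18.6
eef_pos: [0.6041, 0.0967, 0.0486]
eef_rot: [[0.001, 0.999, -0.037], [0.0, -0.037, -0.999], [-1.0, 0.001, -0.0]]
force: [-0.5, -0.4, -1.5]
finger_gap: 0.0496
```

```bash
python3 plan.py 0.603 0.098 0.0462 -2
```

```text
clk 18.6 at [0.6041 0.0967 0.0486] jaw -2.1 gap 0.0496 q7 -0.51 | turn -0.11 rows>=0.0, then dx 0.0024 dy -0.0012 dz -0.0013
```

>>> move_arm:
  commands:
    - [0.0012,-0.0006,-0.0013,0,255]
    - [0.001,0,0,0,255]
    - [0.001,0,0,0,255]
    - [0,0,0,0,255]

```text
clock: 19.0
eef_pos: [0.6033, 0.0983, 0.0462]
eef_rot: [[0.001, 0.999, -0.037], [-0.0, -0.037, -0.999], [-1.0, 0.001, 0.0]]
force: [-6.8, -0.2, 13.1]
finger_gap: 0.0496
```

On the desk: 13 N contact at 0.0462. Releasing.

>>> move_arm:
  commands:
    - [0,0,0,0,100]
    - [0,0,0,0,60]
    - [0,0,0,0,30]
    - [0,0,0,0,0]
    - [0,0,0,0,0]
    - [0,0,0,0,0]

```text
clock: 19.6
eef_pos: [0.6031, 0.0979, 0.0445]
eef_rot: [[-0.0, 0.999, -0.037], [0.0, -0.037, -0.999], [-1.0, -0.0, -0.0]]
force: [-0.3, -0.5, 0.0]
finger_gap: 0.0856
```

>>> move_arm:
  commands:
    - [-0.01,0,0,0,0]
    - [-0.02,0,0,0,0]
    - [-0.035,0,0,0,0]
    - [-0.04,0,0,0,0]
    - [-0.04,0,0,0,0]
    - [-0.035,0,0,0,0]
    - [-0.02,0,0,0,0]
    - [0,0,0,0,0]
    - [0,0,0,0,0]

```text
clock: 20.5
eef_pos: [0.6031, 0.098, 0.2452]
eef_rot: [[0.001, 0.999, -0.037], [-0.0, -0.037, -0.999], [-1.0, 0.001, -0.0]]
force: [-0.0, 0.2, -0.4]
finger_gap: 0.0853
```

```bash
python3 shot.py wrist w11; python3 -c "
import cv2;i=cv2.imread('pics/w11.png');cv2.imwrite('pics/w11z.png',cv2.resize(i[130:260,260:400],None,fx=5,fy=4.5,interpolation=2))"; python3 plan.py 0.44 -0.12 0.24 -
```

```text
clk 20.6 at [0.6027 0.0978 0.2442] jaw -2.1 gap 0.0855 q7 -0.42 | turn -0.00 rows>=0.0, then dx 0.0042 dy -0.1546 dz 0.2236
```

View pics/w11.png

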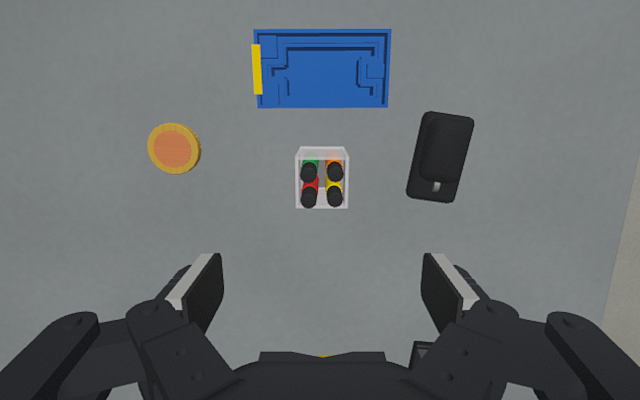

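```bash
python3 - <<'E'
from h import *
c=pickle.load(open("w11.pkl","rb"))
P=np.array([plane(c,a,b,.08)[:2] for a,b in [(295,157),(349,157),(348,208),(296,208)]])
print(P.mean(0).round(4),np.linalg.norm(np.roll(P,-1,0)-P,axis=1))
w=np.array([.6065,.196]);y=np.radians(-2.);d=P.mean(0)-w
print("in tray frame",d@[np.cos(y),np.sin(y)],d@[-np.sin(y),np.cos(y)])
c=pickle.load(open("w1.pkl","rb"))
H=hsv(c);h,s,v=cv2.split(H)
m=(h>50)&(h<85)&(s>100)
for b in blobs(m,100): print(b[0],b[1],plane(c,*b[1],.06))
t=pickle.load(open("top0.pkl","rb"));
print(plane(t,379.9,262.4,.058),plane(t,400.4,198,.042))
E
```

```text
[0.6026 0.0953] [0.04990584 0.04938604 0.05016564 0.04937523]
in tray frame -0.0004169664289217687 -0.10077900331304487
[525   0  35  22 605] [540.89256198   9.06446281] [ 0.57787679 -0.18200443  0.06      ]
[458 177  33  29 732] [474.3784153  191.03415301] [ 0.4221005  -0.13748203  0.06      ]
[ 31 198  26  16 163] [ 42.41717791 205.89570552] [0.42952982 0.28486429 0.06      ]
[ 0.42128262 -0.14084204  0.058     ] [ 0.58786045 -0.19588919  0.042     ]
```

Pot in the tray frame: x -0.4 mm, y -100.8 mm, upright. Now the jar, at about (0.4215,-0.139).

```bash
python3 plan.py 0.43 -0.139 0.24 -2
```

```text
clk 20.6 at [0.6027 0.0978 0.2442] jaw -2.1 gap 0.0855 q7 -0.42 | turn -0.10 rows>=0.0, then dx 0.0042 dy -0.1643 dz 0.2427
```

>>> move_arm:
  commands:
    - [0,-0.013,0.02,0,60]
    - [0,-0.02,0.03,0,100]
    - [0,-0.022,0.032,0,100]
    - [0,-0.022,0.032,0,100]
    - [0,-0.022,0.032,0,100]
    - [0,-0.022,0.032,0,100]
    - [0,-0.022,0.032,0,100]
    - [0,-0.013,0.02,0,100]
    - [0,-0.008,0.012,0,100]
    - [0,0,0,0,100]

```text
clock: 21.55
eef_pos: [0.4286, -0.1396, 0.2437]
eef_rot: [[-0.002, 0.999, -0.04], [0.0, -0.04, -0.999], [-1.0, -0.002, -0.0]]
force: [0.7, 0.1, -0.0]
finger_gap: 0.0521
```

```bash
python3 plan.py 0.43 -0.139 0.24 -2; python3 shot.py wrist w12;python3 - <<'E'
from h import *
c=pickle.load(open("w12.pkl","rb"))
H=hsv(c);h,s,v=cv2.split(H)
m=(h>50)&(h<85)&(s>100)
for b in blobs(m,100):
  print(b[0],b[1],plane(c,*b[1],.06),rectw(c,b[2],.06)[1])
E
```

```text
clk 21.6 at [ 0.4286 -0.1396  0.2437] jaw -2.3 gap 0.0521 q7 0.21 | turn -0.31 rows>=0.0, then dx 0.0037 dy 0.0013 dz -0.0006
[301 162  27  29 595] [314.42016807 176.32268908] [ 0.4201789  -0.13941425  0.06      ] ((419.7476806640625, -139.23944091796875), (28.423938751220703, 25.920833587646484), 87.89397430419922)
[455 205  27  24 503] [468.09741551 216.57455268] [ 0.57626856 -0.18805637  0.06      ] ((576.2916870117188, -188.1010284423828), (24.98980140686035, 26.897756576538086), 87.6799087524414)
```

View pics/w12.png

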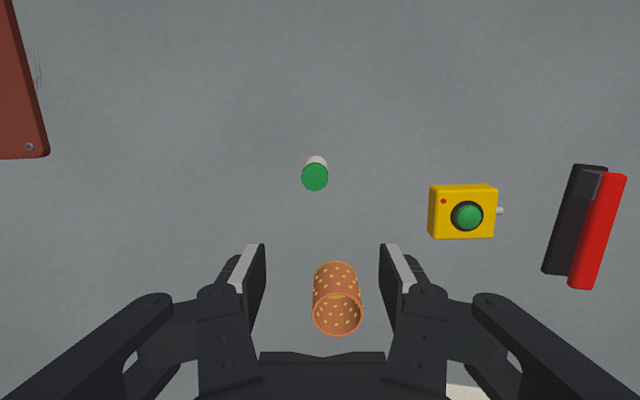

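Jar cap at (314,176), which casts to (0.420,-0.139) with diameter about 28. Descending.

```bash
python3 plan.py 0.42 -0.1393 0.031 -2
```

```text
clk 21.6 at [ 0.4296 -0.1382  0.2439] jaw -2.2 gap 0.0519 q7 0.21 | turn -0.21 rows>=0.0, then dx 0.2129 dy -0.0096 dz 0.0014
```

>>> move_arm:
  commands:
    - [0.02,-0.0095,0.0014,0,100]
    - [0.035,0,0,0,100]
    - [0.04,0,0,0,100]
    - [0.035,0,0,0,100]
    - [0.03,0,0,0,100]
    - [0.025,0,0,0,100]
    - [0.02,0,0,0,100]
    - [0.008,0,0,0,100]
    - [0,0,0,0,100]

```text
clock: 22.5
eef_pos: [0.4204, -0.1377, 0.0306]
eef_rot: [[-0.002, 0.999, -0.035], [0.002, -0.035, -0.999], [-1.0, -0.002, -0.002]]
force: [-0.1, 0.3, -0.2]
finger_gap: 0.0519
```

```bash
python3 plan.py 0.42 -0.1393 0.031 -2; python3 shot.py wrist w13
```

```text
clk 22.5 at [ 0.4204 -0.1377  0.0306] jaw -2.0 gap 0.0519 q7 0.09 | turn -0.02 rows>=0.0, then dx -0.0004 dy -0.0003 dz 0.0016
```

View pics/w13.png

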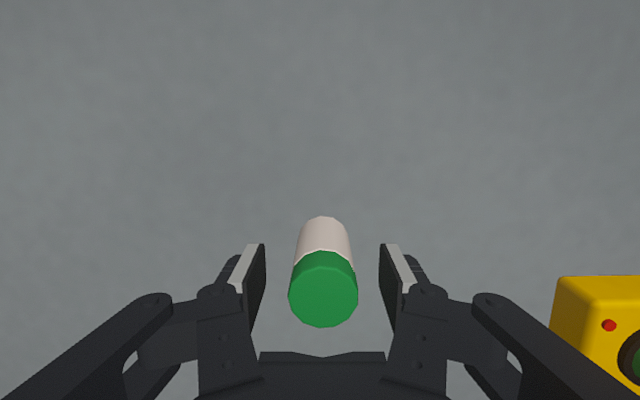

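The cap is centred between the pads at (323,292). Closing.

```bash
python3 - <<'E'
from h import *
c=pickle.load(open("w13.pkl","rb")); print(plane(c,323,292,.06))
E
```

```text
[ 0.4201007  -0.13763692  0.06      ]
```

>>> move_arm:
  commands:
    - [0,0,0.0015,0,130]
    - [0,0,0,0,150]
    - [0,0,0,0,165]
    - [0,0,0,0,180]
    - [0,0,0,0,255]
    - [0,0,0,0,255]
    - [0,0,0,0,255]
    - [0,0,0,0,255]
  newtons: 25

```text
clock: 23.35
eef_pos: [0.4212, -0.1407, 0.0323]
eef_rot: [[0.001, 0.999, -0.037], [-0.001, -0.037, -0.999], [-1.0, 0.001, 0.001]]
force: [-0.8, -0.3, 7.2]
finger_gap: 0.0266
```

>>> move_arm:
  commands:
    - [-0.01,0,0,0,255]
    - [-0.025,0,0,0,255]
    - [-0.035,0,0,0,255]
    - [-0.04,0,0,0,255]
    - [-0.04,0,0,0,255]
    - [-0.03,0,0,0,255]
    - [-0.015,0,0,0,255]
    - [0,0,0,0,255]

```text
clock: 24.15
eef_pos: [0.4218, -0.1406, 0.2294]
eef_rot: [[0.004, 0.999, -0.037], [-0.002, -0.037, -0.999], [-1.0, 0.004, 0.002]]
force: [0.8, -0.6, -0.9]
finger_gap: 0.0266
```

```bash
python3 plan.py 0.53 0.03 0.23 -2; python3 shot.py wrist w14
```

```text
clk 24.1 at [ 0.4218 -0.1406  0.2294] jaw -2.1 gap 0.0266 q7 0.22 | turn -0.10 rows>=0.0, then dx -0.0006 dy 0.1022 dz -0.1743
```

View pics/w14.png

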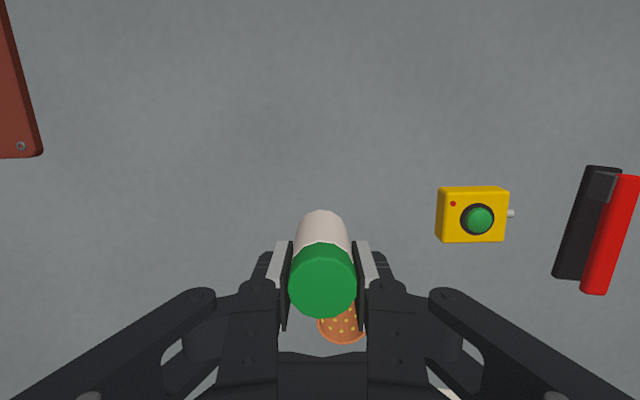

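```bash
python3 - <<'E'
from h import *; from rig import read_state
c=pickle.load(open("w14.pkl","rb")); s=read_state(); print(s["eef_rot"].T@(plane(c,322,281,s["eef_pos"][2]+.0277)-s["eef_pos"]))
E
python3 plan.py 0.606 0.196 0.23 -2
```

```text
[-2.77022680e-02 -1.36626441e-05 -2.69428584e-03]
clk 24.2 at [ 0.421  -0.1405  0.2276] jaw -2.1 gap 0.0265 q7 0.22 | turn -0.10 rows>=0.0, then dx -0.0024 dy 0.1731 dz -0.3427
```

>>> move_arm:
  commands:
    - [-0.002,0.013,-0.025,0,255]
    - [0,0.02,-0.039,0,255]
    - [0,0.02,-0.039,0,255]
    - [0,0.02,-0.039,0,255]
    - [0,0.02,-0.039,0,255]
    - [0,0.02,-0.039,0,255]
    - [0,0.02,-0.039,0,255]
    - [0,0.02,-0.039,0,255]
    - [0,0.013,-0.025,0,255]
    - [0,0.007,-0.017,0,255]

```text
clock: 25.2
eef_pos: [0.6057, 0.1955, 0.2264]
eef_rot: [[-0.003, 0.999, -0.034], [0.001, -0.034, -0.999], [-1.0, -0.003, -0.001]]
force: [-0.6, -0.9, 0.2]
finger_gap: 0.0271
```

>>> move_arm:
  commands:
    - [0,0,0,0,255]
    - [0,0,0,0,255]

```text
clock: 25.4
eef_pos: [0.6053, 0.193, 0.2271]
eef_rot: [[-0.002, 0.999, -0.036], [-0.0, -0.036, -0.999], [-1.0, -0.002, 0.0]]
force: [-0.7, 0.6, -0.4]
finger_gap: 0.027
```

```bash
python3 plan.py 0.606 0.1935 0.09 -2;python3 shot.py wrist w15
```

```text
clk 25.4 at [0.6053 0.193  0.2271] jaw -2.0 gap 0.0270 q7 -0.61 | turn -0.04 rows>=0.0, then dx 0.1371 dy 0.0007 dz -0.0005
```

View pics/w15.png

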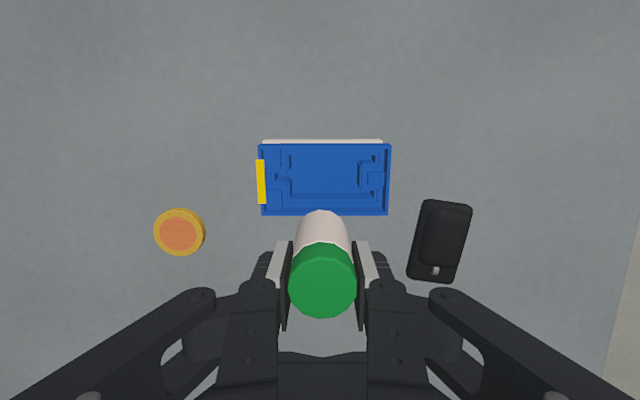

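The tray is centred under the jar. Lowering it.

>>> move_arm:
  commands:
    - [0.025,0.0005,-0.0005,0,255]
    - [0.035,0,0,0,255]
    - [0.035,0,0,0,255]
    - [0.025,0,0,0,255]
    - [0.015,0,0,0,255]
    - [0.009,0,0,0,255]
    - [0.005,0,0,0,255]
    - [0.003,0,0,0,255]
    - [0.001,0,0,0,255]
    - [0,0,0,0,255]

```text
clock: 26.45
eef_pos: [0.607, 0.1936, 0.0763]
eef_rot: [[0.001, 0.999, -0.037], [0.0, -0.037, -0.999], [-1.0, 0.001, -0.0]]
force: [-0.0, 0.0, 0.2]
finger_gap: 0.027
```

```bash
python3 plan.py 0.606 0.1935 0.0703 -2;python3 shot.py wrist w16
```

```text
clk 26.4 at [0.607  0.1936 0.0763] jaw -2.1 gap 0.0270 q7 -0.68 | turn -0.11 rows>=0.0, then dx 0.0060 dy -0.0010 dz 0.0002
```

View pics/w16.png

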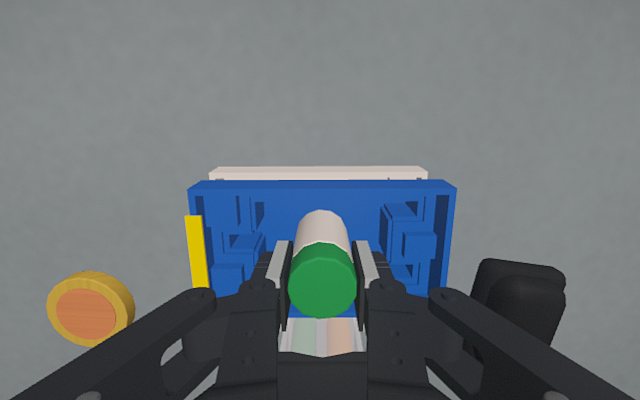

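>>> move_arm:
  commands:
    - [0.003,0,0,0,255]
    - [0.001,0,0,0,255]
    - [0.001,0,0,0,255]
    - [0.001,0,0,0,255]
    - [0,0,0,0,255]

```text
clock: 27.0
eef_pos: [0.6067, 0.1937, 0.0705]
eef_rot: [[0.0, 0.999, -0.037], [0.0, -0.037, -0.999], [-1.0, 0.0, -0.0]]
force: [-2.4, -0.8, 6.0]
finger_gap: 0.0269
```

Contact at 0.0705 against an expected 0.0703. Opening partway, to 52 mm, so the fingers clear the tray ends.

>>> move_arm:
  commands:
    - [0,0,0,0,150]
    - [0,0,0,0,130]
    - [0,0,0,0,115]
    - [0,0,0,0,110]
    - [0,0,0,0,110]

```text
clock: 27.5
eef_pos: [0.6065, 0.1934, 0.0695]
eef_rot: [[-0.0, 0.999, -0.037], [0.0, -0.037, -0.999], [-1.0, -0.0, -0.0]]
force: [0.2, -0.6, -0.8]
finger_gap: 0.0489
```

>>> move_arm:
  commands:
    - [-0.01,0,0,0,110]
    - [-0.02,0,0,0,110]
    - [-0.03,0,0,0,110]
    - [-0.035,0,0,0,80]
    - [-0.035,0,0,0,0]
    - [-0.03,0,0,0,0]
    - [-0.015,0,0,0,0]
    - [0,0,0,0,0]

```text
clock: 28.3
eef_pos: [0.6074, 0.1941, 0.2471]
eef_rot: [[0.004, 0.999, -0.037], [0.001, -0.037, -0.999], [-1.0, 0.004, -0.001]]
force: [-0.2, 1.3, 0.2]
finger_gap: 0.0853
```

```bash
python3 shot.py wrist w17; python3 - <<'E'
from h import *
c=pickle.load(open("w17.pkl","rb"));H=hsv(c);h,s,v=cv2.split(H)
m=((h>100)&(h<125)&(s>130)); b=max(blobs(m,100),key=lambda x:x[0][4])
print(b[0],rectw(c,b[2],.08)[1])
m=(h>50)&(h<85)&(s>100)
for b in blobs(m,300): print(b[0],rectw(c,b[2],.098)[1])
E
python3 plan.py 0.44 -0.288 0.24 -
```

```text
[ 258  142  126   69 6967] ((606.3422241210938, 196.9447021484375), (64.82111358642578, 115.51171112060547), 88.32830047607422)
[305 168  30  32 739] ((605.1137084960938, 194.76834106445312), (28.491369247436523, 25.994672775268555), 88.4316177368164)
clk 28.4 at [0.6067 0.1936 0.245 ] jaw -2.1 gap 0.0852 q7 -0.61 | turn -0.00 rows>=0.0, then dx 0.0050 dy -0.1490 dz 0.4874
```

View pics/w17.png

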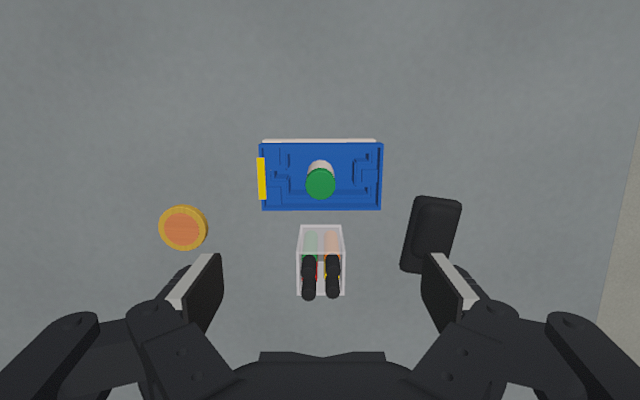

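Jar stands at (0.605,0.195) in the tray centred at (0.606,0.197). Now to the tin.

>>> move_arm:
  commands:
    - [0,-0.007,0.025,0,0]
    - [0,-0.012,0.04,0,0]
    - [0,-0.012,0.04,0,0]
    - [0,-0.012,0.04,0,0]
    - [0,-0.012,0.04,0,0]
    - [0,-0.012,0.04,0,0]
    - [0,-0.012,0.04,0,0]
    - [0,-0.012,0.04,0,0]
    - [0,-0.012,0.04,0,0]
    - [0,-0.012,0.04,0,0]

```text
clock: 29.35
eef_pos: [0.4757, -0.1886, 0.2427]
eef_rot: [[-0.002, 0.999, -0.037], [0.001, -0.037, -0.999], [-1.0, -0.002, -0.001]]
force: [0.6, -0.8, 0.5]
finger_gap: 0.0852
```

>>> move_arm:
  commands:
    - [0,-0.012,0.04,0,0]
    - [0,-0.011,0.03,0,0]
    - [0,-0.006,0.02,0,0]
    - [0,0,0,0,0]
    - [0,0,0,0,0]

```text
clock: 29.85
eef_pos: [0.4445, -0.2756, 0.243]
eef_rot: [[-0.002, 0.999, -0.038], [0.002, -0.038, -0.999], [-1.0, -0.002, -0.002]]
force: [-0.1, 0.7, -0.1]
finger_gap: 0.0854
```

```bash
python3 shot.py wrist w18;python3 plan.py 0.44 -0.285 0.24 -
```

```text
clk 29.9 at [ 0.4451 -0.2749  0.2434] jaw -2.1 gap 0.0858 q7 0.40 | turn -0.00 rows>=0.0, then dx 0.0034 dy -0.0047 dz 0.0103
```

View pics/w18.png

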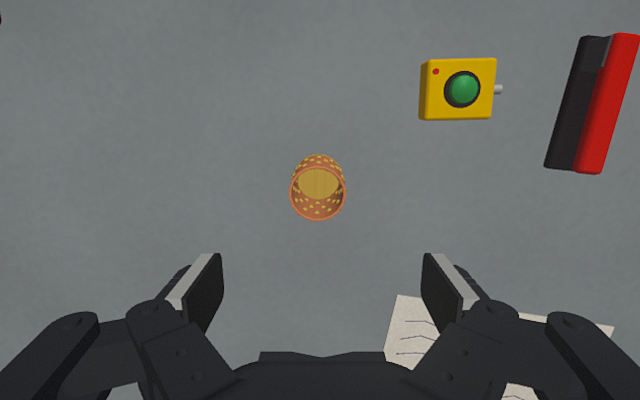

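```bash
python3 - <<'E'
from h import *
c=pickle.load(open("w18.pkl","rb"));H=hsv(c);h,s,v=cv2.split(H)
a,b=plane(c,289,193,.075),plane(c,347,193,.075);print(plane(c,318,193,.075),np.linalg.norm(a-b))
# box: green top centre at 42mm, yellow side edges
m=(h>50)&(h<85)&(s>100)
for b in blobs(m,100): print(b[0],b[1],plane(c,*b[1],.042))
m=(h>18)&(h<32)&(s>120)&(v>150);m[150:]=0
for b in blobs(m,300): print(b[0],[rectw(c,b[2],z)[1] for z in (0,.03)])
i=c["image"][45:130,405:510,::-1];cv2.imwrite("pics/w18z.png",cv2.resize(i,None,fx=7,fy=7,interpolation=2))
E
```

```text
[ 0.43929147 -0.28829326  0.075     ] 0.05573663092794507
[449  74  29  30 657] [463.04261796  88.64231355] [ 0.58440653 -0.19703681  0.042     ]
[ 425   58   72   61 2850] [((597.86572265625, -195.47425842285156), (62.05055618286133, 73.47573852539062), 89.1750259399414), ((586.08740234375, -196.3665771484375), (57.21747589111328, 67.75267791748047), 89.17505645751953)]
```

View pics/w18z.png

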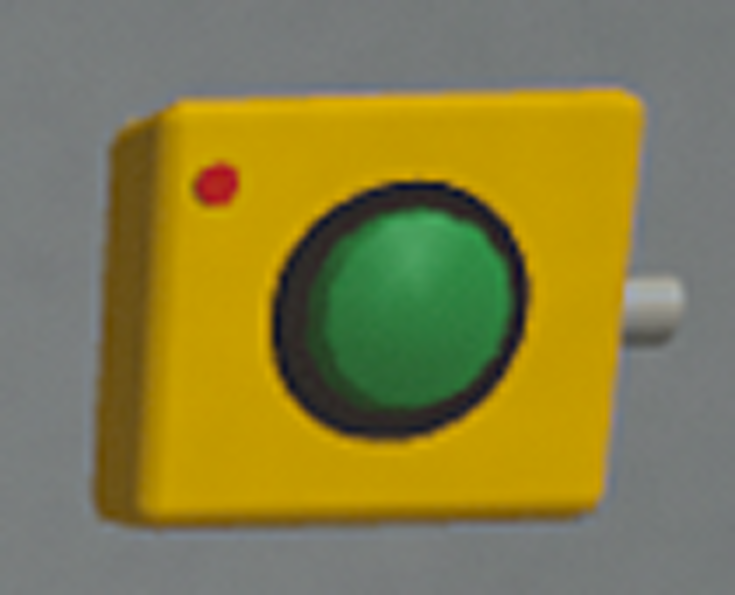

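The tin's rim circle at (318,193) casts to (0.4393,-0.2883), with diameter 55.7 against 56. The box is at about (0.587,-0.196), nearly square to the world axes. Descending.

```bash
python3 plan.py 0.4393 -0.2883 0.022 -2
```

```text
clk 29.9 at [ 0.4451 -0.2749  0.2434] jaw -2.1 gap 0.0858 q7 0.40 | turn -0.06 rows>=0.0, then dx 0.2214 dy -0.0053 dz 0.0136
```

>>> move_arm:
  commands:
    - [0.02,-0.0055,0.0136,0,0]
    - [0.035,0,0,0,0]
    - [0.04,0,0,0,0]
    - [0.04,0,0,0,0]
    - [0.035,0,0,0,0]
    - [0.025,0,0,0,0]
    - [0.018,0,0,0,0]
    - [0.008,0,0,0,0]
    - [0,0,0,0,0]

```text
clock: 30.8
eef_pos: [0.439, -0.2879, 0.0227]
eef_rot: [[-0.001, 0.999, -0.035], [0.002, -0.035, -0.999], [-1.0, -0.002, -0.002]]
force: [-0.4, -0.4, 0.4]
finger_gap: 0.0855
```

```bash
python3 plan.py 0.4393 -0.2883 0.022 -2; python3 shot.py wrist w19
```

```text
clk 30.8 at [ 0.439  -0.2879  0.0227] jaw -2.0 gap 0.0855 q7 0.32 | turn -0.02 rows>=0.0, then dx 0.0007 dy 0.0003 dz 0.0004
```

View pics/w19.png

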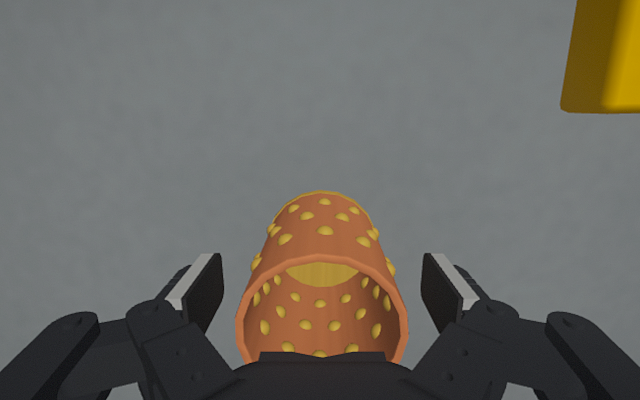

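The tin (cols 236–408) is centred between the pads. Closing and lifting.

>>> move_arm:
  commands:
    - [0,0,0,0,50]
    - [0,0,0,0,80]
    - [0,0,0,0,110]
    - [0,0,0,0,140]
    - [0,0,0,0,255]
    - [0,0,0,0,255]
    - [0,0,0,0,255]
    - [0,0,0,0,255]
  newtons: 30

```text
clock: 31.65
eef_pos: [0.4399, -0.2897, 0.0248]
eef_rot: [[0.001, 0.999, -0.037], [-0.001, -0.037, -0.999], [-1.0, 0.001, 0.001]]
force: [-1.3, 0.9, 6.9]
finger_gap: 0.0545
```

>>> move_arm:
  commands:
    - [-0.01,0,0,0,255]
    - [-0.025,0,0,0,255]
    - [-0.035,0,0,0,255]
    - [-0.04,0,0,0,255]
    - [-0.03,0,0,0,255]
    - [-0.01,0,0,0,255]
    - [0,0,0,0,255]
    - [0,0,0,0,255]

```text
clock: 32.45
eef_pos: [0.4386, -0.2891, 0.1726]
eef_rot: [[-0.001, 0.999, -0.037], [0.001, -0.037, -0.999], [-1.0, -0.001, -0.001]]
force: [-0.4, 0.8, -2.2]
finger_gap: 0.0543
```

```bash
python3 plan.py 0.588 -0.096 0.18 -2; python3 shot.py wrist w20
```

```text
clk 32.5 at [ 0.4386 -0.2891  0.1726] jaw -2.1 gap 0.0543 q7 0.40 | turn -0.11 rows>=0.0, then dx -0.0074 dy 0.1426 dz -0.1982
```

View pics/w20.png

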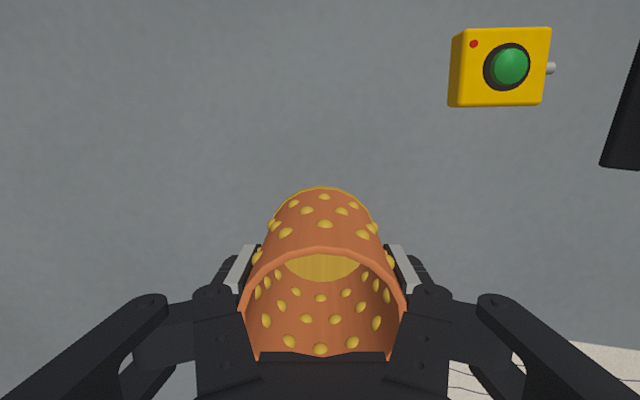

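>>> move_arm:
  commands:
    - [-0.007,0.015,-0.02,0,255]
    - [0,0.025,-0.035,0,255]
    - [0,0.027,-0.037,0,255]
    - [0,0.027,-0.037,0,255]
    - [0,0.025,-0.035,0,255]
    - [0,0.015,-0.02,0,255]
    - [0,0.0085,-0.0125,0,255]
    - [0,0,0,0,255]
    - [0,0,0,0,255]

```text
clock: 33.4
eef_pos: [0.588, -0.0994, 0.1796]
eef_rot: [[-0.002, 0.999, -0.037], [-0.0, -0.037, -0.999], [-1.0, -0.002, 0.0]]
force: [-0.5, -0.6, -1.5]
finger_gap: 0.0543
```

```bash
python3 plan.py 0.588 -0.0975 0.0248 -2
```

```text
clk 33.4 at [ 0.588  -0.0994  0.1796] jaw -2.1 gap 0.0543 q7 -0.09 | turn -0.15 rows>=0.0, then dx 0.1548 dy -0.0000 dz -0.0019
```

>>> move_arm:
  commands:
    - [0.02,0,-0.002,0,255]
    - [0.035,0,0,0,255]
    - [0.035,0,0,0,255]
    - [0.03,0,0,0,255]
    - [0.015,0,0,0,255]
    - [0.009,0,0,0,255]
    - [0.004,0,0,0,255]
    - [0.002,0,0,0,255]
    - [0.001,0,0,0,255]
    - [0,0,0,0,255]

```text
clock: 34.4
eef_pos: [0.5895, -0.0963, 0.0305]
eef_rot: [[0.001, 0.999, -0.037], [-0.0, -0.037, -0.999], [-1.0, 0.001, 0.0]]
force: [0.4, 0.2, -0.8]
finger_gap: 0.0544
```

```bash
python3 plan.py 0.588 -0.0975 0.0248 -2
```

```text
clk 34.4 at [ 0.5895 -0.0963  0.0305] jaw -2.1 gap 0.0544 q7 -0.17 | turn -0.10 rows>=0.0, then dx 0.0057 dy -0.0014 dz 0.0013
```

>>> move_arm:
  commands:
    - [0.003,-0.001,0,0,255]
    - [0.001,0,0,0,255]
    - [0.001,0,0,0,255]
    - [0.001,0,0,0,255]
    - [0,0,0,0,255]

```text
clock: 34.9
eef_pos: [0.5879, -0.0962, 0.0248]
eef_rot: [[-0.0, 0.999, -0.037], [-0.001, -0.037, -0.999], [-1.0, -0.0, 0.001]]
force: [-6.5, 0.3, 13.3]
finger_gap: 0.0544
```

Contact at 0.0248, as expected. Releasing.

>>> move_arm:
  commands:
    - [0,0,0,0,100]
    - [0,0,0,0,60]
    - [0,0,0,0,30]
    - [0,0,0,0,0]
    - [0,0,0,0,0]
    - [0,0,0,0,0]

```text
clock: 35.5
eef_pos: [0.5879, -0.0961, 0.0235]
eef_rot: [[-0.0, 0.999, -0.037], [0.0, -0.037, -0.999], [-1.0, -0.0, -0.0]]
force: [-0.4, 0.0, 0.4]
finger_gap: 0.0852
```

>>> move_arm:
  commands:
    - [-0.01,0,0,0,0]
    - [-0.02,0,0,0,0]
    - [-0.035,0,0,0,0]
    - [-0.04,0,0,0,0]
    - [-0.04,0,0,0,0]
    - [-0.04,0,0,0,0]
    - [-0.03,0,0,0,0]
    - [0,0,0,0,0]
    - [0,0,0,0,0]

```text
clock: 36.4
eef_pos: [0.5882, -0.0961, 0.2397]
eef_rot: [[0.002, 0.999, -0.037], [-0.001, -0.037, -0.999], [-1.0, 0.002, 0.0]]
force: [0.5, 0.0, -0.8]
finger_gap: 0.0853
```

```bash
python3 shot.py wrist w21; python3 shot.py scene s21;python3 -c "
import cv2;i=cv2.imread('pics/s21.png')[130:290,150:510];cv2.imwrite('pics/s21z.png',cv2.resize(i,None,fx=2.2,fy=2.2,interpolation=2))"
```

```text
(no output)
```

View pics/w21.png

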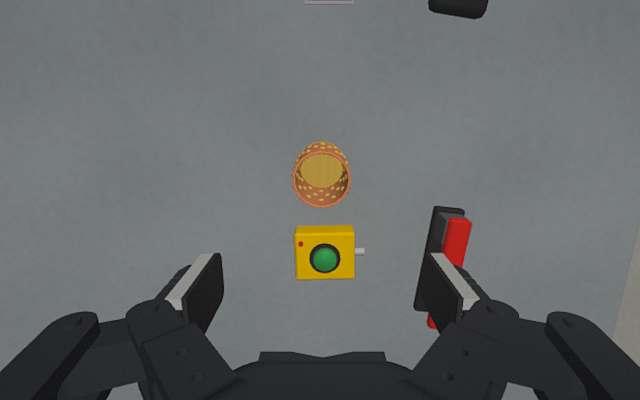

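View pics/s21z.png

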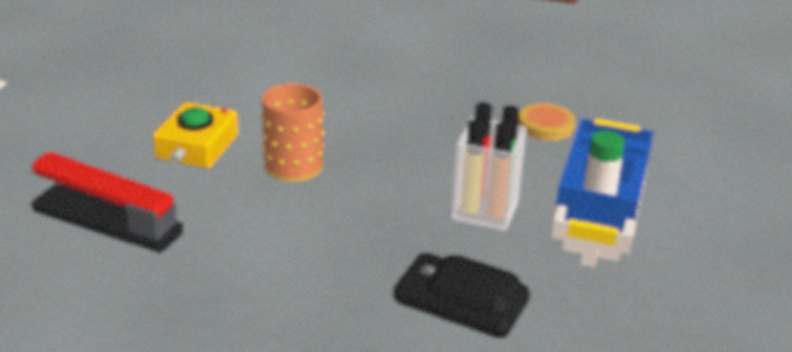

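All objects stand as wanted. Tin rim circle is at (322,179) and the box top spans (295–355, 233–280). A final numeric check:

```bash
python3 - <<'E'
from h import *
c=pickle.load(open("w21.pkl","rb"));H=hsv(c);h,s,v=cv2.split(H)
t=plane(c,322,179,.075);print("tin",t,np.linalg.norm(plane(c,292,179,.075)-plane(c,352,179,.075)))
m=(h>50)&(h<85)&(s>100)
for b in blobs(m,100): g=plane(c,*b[1],.042);print("button",g)
m=(h>18)&(h<32)&(s>120)&(v>140);m[:222]=0;m[285:]=0
for b in blobs(m,300): print(b[0],rectw(c,b[2],.03)[1])
y=np.radians(-.6);d=(t-g)[:2];print("tin in box",d@[np.cos(y),np.sin(y)],d@[-np.sin(y),np.cos(y)])
a,b=pickle.load(open("scene0.pkl","rb")),pickle.load(open("s21.pkl","rb"))
for nm,(x0,y0,x1,y1) in dict(mouse=(325,240,395,285),stapler=(160,195,235,245)).items():
    A=a["image"][y0:y1,x0:x1].astype(int);B=b["image"][y0:y1,x0:x1].astype(int);print(nm,np.abs(A-B).mean())
def lid(c):
    h,s,v=cv2.split(hsv(c));m=(h>3)&(h<28)&(s>90);m[:170]=0;m[200:]=0;m[:,:380]=0;m[:,420:]=0
    return [b[1] for b in blobs(m,100)]
print(lid(a),lid(b))
E
```

```text
tin [ 0.58790237 -0.09483312  0.075     ] 0.05637172523222648
button [ 0.58701808 -0.19358194  0.042     ]
[ 294  225   61   55 2432] ((587.03759765625, -191.08682250976562), (66.94973754882812, 68.3215560913086), 89.34512329101562)
tin in box -0.00014984155101685145 0.098752667420976
mouse 2.3012698412698414
stapler 2.099022222222222
[array([398.14040115, 184.90544413])] [array([398.1849711 , 184.76011561])]
```

Everything checks out, so I'm handing in.

```bash
python3 -c "
from rig import *;print(job_done())"
```

```text
the job is handed in; nothing more can be done
None
```

I finished the job and handed it in at about 36.5 s of the 112 s; the hand-in reports no verdict. The gripper was open and well clear of everything.

| Check | Result | Limit |
|---|---|---|
| Blue tray centre, from the white tray | about 1 mm off, turned 180°, yaw within 0.4°; set down at the height for the lugs (35 mm up) | 9 mm, 0.2 rad |
| Jar in the blue tray | about 1 mm along and 2 mm across from the middle, upright | 15 mm along, 12 mm across |
| Pen pot, in the white tray's frame | x -0.4 mm, y -100.8 mm, on the button box side, upright | 15 mm from (0, -100 mm) |
| Tin, in the button box's frame | x -0.1 mm, y +98.8 mm, upright | 15 mm from (0, +100 mm) |

- **Left alone:** the lid, mouse and stapler look unmoved between the first and last scene pictures.
- **Order:** the blue tray was stacked and released before the jar went in.
- **Small disagreement:** the box outline in the last wrist picture measured 67 × 68 mm instead of 60 × 70, because the mask caught its side face. I used the button as the box centre instead; it agreed with earlier views to about 3 mm. No other check failed.

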